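# Mount an injector in the inspection bench and lock the tailstock

### The arm

A 6-joint arm with a two-finger parallel gripper is mounted at the origin on the work surface. World frame = base frame: x ahead of the robot, y to its left, z up, the work surface at z = 0. Lengths are in m, angles in rad, forces in N, time in s.
With the tool pointing down it reaches from about 0.35 to 0.925 m from the base axis. Payload 6.4 kg.
Tool frame: the origin (TCP) lies midway between the tips of the shut fingers; the grasp point (between the pads) lies 19 mm behind it; z points along the fingers, y is the direction in which the jaws open and shut (so a half turn about z gives the same grasp; the last joint's range is limited). The gripper opens to 94 mm and grips with 3 to 60 N. Pads are 16 mm wide; open, the fingers measure 119 mm over their backs; the gripper's body (75 mm by 177 mm) begins 78 mm behind the grasp point.
Start: joints at [-1.48, 0.245, 1.558, -0, 1.339, -0.174], TCP at [0.17, -0.627, 0.205] pointing down, gripper open.
Joint ranges: [-3.13, 3.13], [-1.02, 2.26], [0.13, 2.54], [-0.95, 4.09], [0.21, 2.88], [-2.74, 2.74]. Speed limits (rad/s): [2.57, 2.57, 3.14, 3.14, 3.14, 3.14].

### API

Orientations are given as a unit quaternion [w, x, y, z].
In Python, from workcell import bot gives the robot as it stands.
- The arm moves only by the tool play_rows, never from a script. Its arguments are lists of equal length, an entry for each row: "delta_rot": the turn, a rotation vector about the tool's x, y, z in rad, a list of three; "slide": the shift along the tool's x, y, z in cm, a list of three; "gripper": the finger opening in cm, from 0 to 9.4. A call has 1 to 8 rows; each row is the pose to reach, as a shift and turn from the pose commanded when the call began, along the tool's axes at that moment; what a row does not reach only later rows make up. A row lasts 1/10 s, in which the tool goes at most 50 mm and 8.59 degrees, less where a joint would pass 70% of its speed; a pose out of reach is approached as far as the arm can. A call with a gripper value outside its range is refused whole. The fingers move at their own pace and stop on an object; the grip force is fixed at half the most. Time passes only in rows, so rows that repeat a pose let the fingers close. It gives the time, the measured TCP pose, the force and the opening at its end, in the units of the state.
- bot.get_obs(): the state, without advancing time (a new reading comes with each control period).
- bot.grab_frame(name): name is "side" or "top"; returns a dict with "color" (480x640x3 uint8, blue, green, red), "K" (3x3 intrinsics, pixels), "cam_to_world" (4x4, takes a point from camera to world coordinates). Camera axes: x right, y down, z forward; pixel columns grow to the right and rows downward; lengths in m; the calibration is good to about 2 mm. A picture is of the moment at which its call begins. There is no depth.
- bot.hand_in(): hands the job in, once; it reports no verdict.
Trained networks look in the newest picture that a camera, given by its name, has taken for a name from the list of things; names that differ only in an ending like _2 or _b are one class to them, and where a whole thing is asked for, a point or a joint stands for the part that bears it (a point fixed in the world has none). Each returns a list of dicts, best first, with "confidence" (0 to 1); they miss things now and then, are a little off and sometimes report something else, mostly with a low value. They report only what shows in the picture. A call takes as long as a camera call. They do not tell look-alikes from the thing itself.
- bot.outline_of(camera, thing): "mask" (480x640 bool, what is visible of it) and "extent" ([centre column, centre row, width, height] in pixels, round what is visible of it).
- bot.pinpoint(camera, thing): "at" ([row, column] in pixels: a listed point, or the origin of a listed thing).
The state is a dict: "time": time; "joints": joint angles; "joint_vel": joint speeds; "effort": joint torques, N m; "eef_pos": TCP position; "tcp_rot": TCP orientation; "contact_force": force on the tool from outside, world axes, zero at the start; "ft_torque": the same for the moment, N m; "finger_gap": finger opening in m.
Only numpy, scipy, OpenCV 4.12 (cv2) and the standard library are available. Lean on these libraries where they do the work, as an engineer would, in place of code of your own. Each camera call takes 0.05 s, during which the arm holds its last target.

### The job

Mount the injector with the orange connector in the inspection bench, right way up, its head in the fork and its nozzle nut on the V-rest; it can only be drawn out of the rack by its head and only be laid in by its round waist. Free the tailstock's clamp knob, slide the tailstock up without ramming until its white nose pushes the injector back against the stop screw's rubber buffer and presses the buffer in by about 3 mm (some 12 N), and keep it there while you turn the knob clockwise until it is tight. Leave the other injectors, the spanner and the jar where they are.

Things in the scene. Friction and masses are not known exactly. Their poses are not given: they have to be found in the camera images.
- injector: injector to mount, orange connector on its head; steel, 180 mm long, about 0.25 to 0.5 kg, lying level. Origin on its underside at half length; +y along it to the head, z up. Square head 34 wide and high, y = +36 to +90 mm, flat below at z = 0; round waist 28 mm dia., y = -30 to +36; nozzle nut 22 dia., y = -74 to -30; tip 9 dia. Their axis is at z = 14. Mass centre near y = +25.
- injector_head (a point): centre of the injector's head end face on its axis (y = +90, z = 14 mm); axes as the injector. On top of the head stand a fuel stub (14 mm dia., at y = +49) and the orange connector (26 wide, at y = +75), up to 49 mm above the underside
- injector_tip (a point): end of the injector's nozzle tip, on its axis (y = -90, z = 14 mm)
- injector_b: injector of the same shape and size with a blue connector; to be left alone
- injector_c: another injector with a blue connector; to be left alone
- rack: low fixed steel rack, 274 mm wide (x), 136 deep (y), 55 high, origin under its centre. No floor; open front at y = +68. Three bays 90 mm apart hold one injector each, lying on the table with waist and nozzle under the roof; only the head sticks out in front, to +y. It must be drawn 130 mm straight out (+y, sliding on the table) before it can be lifted.
- bench: fixed inspection bench: steel bed 420 mm long (its y), 60 wide, top at z = 32; origin under its centre. Fork at the +y end: floor z = 66, cheeks 38 mm apart (y = +130 to +185, flared lips up to z = 102; no room for fingers beside the head). Between V-rest and fork (y = +42 to +130) it is open for fingers. A mounted injector points to +y, origin at x = 0, y = +79 to +100, z = +66.
- end_plate (a point): point on the fork's fixed end plate (upright face looking to bench -y) where the axis of a mounted injector meets it: bench x = 0, y = +195, z = 80 mm; axes as the bench
- stop_buffer (a joint): how far the black rubber buffer is pressed in (m, 0 free, at most 0.008; about 4 N per mm). The buffer, 24 mm dia., sits on a stop screw through the end plate, on the injector's axis, and takes the head end; the screw's setting differs each time and is not given: the free buffer face stands 8 to 22 mm before the end plate (bench y = +173 to +187).
- v_rest (a point): centre of the V-rest for the nozzle nut, on the axis of a mounted injector (bench x = 0, y = +34, z = 80 mm); the V is 16 mm long along y
- tailstock: aluminium tailstock, 79 mm wide, 56 long, sliding along the bed (bench y); origin on the bed's top, under the knob's axis. Starts at bench y = -150 to -80 mm; its travel ends at -25. Free, it slides with about 2.5 N (pushing an injector adds 2 to 5 N); the tight knob holds it by friction against some 30 N. May be moved by its knob.
- nose_face (a point): centre of the flat face of the tailstock's white nylon nose, 22 mm dia., looking to bench +y, on the axis of a mounted injector; axes as the bench; 45 mm ahead (+y) of the knob's axis
- clamp_knob (a joint): clamp knob on top of the tailstock, rad, growing clockwise from above (tightening). 0: fully loose, a stop; below 0.6 the tailstock is free; above it bites ever harder; 1.75: hard stop, fully tight. Takes 0.05 to 0.25 N m and stays where it is left. Starts tight, 1.4 to 1.65.
- knob_grip (a point): centre of the knob's black bar handle, 66 mm long, 15 thick, 26 high, on the vertical knob axis, 129 mm above the table (handle z = 116 to 142, tailstock top at 102). Its x runs along the bar, y across it; at 0 rad the bar lies across the bed (along bench x).
- spanner: steel spanner lying on the mat, 180 mm; to be left alone
- paste_jar: paste jar, 68 mm in diameter, 70 high, standing; to be left alone
Mind the look-alikes: they are no part of the job. What is shaped like the injector but pink is not meant.

How it is judged:
By the outcome, as a careful person would: the job done as asked, in the order asked, and still so for the second after the job is handed in, with the robot touching nothing.
It also fails if it takes over 64 s, if anything falls off the work surface, if the arm or the gripper's body presses on something with over 40 N, if the wrist force passes 120 N, or if a joint passes its speed limit or range.

## Working session

There is one attempt and no reset: what is moved stays moved. The work goes in short steps, Python scripts to look and compute and a tool call to move; the robot and the scene stay as the last step left them, time stands still between calls to the robot, and variables do not carry over. Pictures are saved under pics/ and viewed, and the job is handed in when it is done.

Besides the shell and the picture viewer there is one more tool, called after ">>>" as name(argument=value, ...) on one line, values as JSON. play_rows: Moves the arm, as the interface text tells. Its arguments: {"type":"object","properties":{"delta_rot":{"type":"array"},"slide":{"type":"array"},"gripper":{"type":"array"}},"required":["delta_rot","slide","gripper"]}

```bash
ls; mkdir -p pics
python3 - <<'E'
from workcell import bot
import cv2,numpy as np
o=bot.get_obs()
for k,v in o.items(): print(k,np.round(v,4))
for n in ("side","top"):
    f=bot.grab_frame(n); cv2.imwrite(f"pics/{n}0.png",f["color"]); print(n,f["K"],f["cam_to_world"])
E
```

```text
pics
time 0.0
joints [-1.4801  0.2458  1.559  -0.      1.3387 -0.1741]
joint_vel [-0.0003  0.0001 -0.0005 -0.0002  0.0007 -0.002 ]
effort [-2.40000e-03 -4.15838e+01 -3.14604e+01  6.83000e-02  3.33000e-02
 -1.00000e-04]
eef_pos [ 0.1701 -0.6268  0.2044]
tcp_rot [-9.000e-04  9.912e-01  1.320e-01  0.000e+00]
contact_force [-0.8858 -0.6723  1.058 ]
ft_torque [-0.0546 -0.0705 -0.0161]
finger_gap 0.0938
side [[555.51100332   0.         317.40617331]
 [  0.         555.51100332 238.29681839]
 [  0.           0.           1.        ]] [[-0.86735073 -0.26330608  0.42234183 -0.11323711]
 [-0.4975791   0.47726309 -0.72431691  1.07134634]
 [-0.01085112 -0.83838526 -0.54497009  0.94007137]
 [ 0.          0.          0.          1.        ]]
top [[586.5659849    0.         310.22177076]
 [  0.         586.5659849  238.16269644]
 [  0.           0.           1.        ]] [[ 1.02418722e-03 -9.98719771e-01  5.05743977e-02  4.57375276e-01]
 [-9.99884392e-01 -1.79001569e-03 -1.50996410e-02 -3.84137708e-03]
 [ 1.51708389e-02 -5.05530860e-02 -9.98606144e-01  1.46886650e+00]
 [ 0.00000000e+00  0.00000000e+00  0.00000000e+00  1.00000000e+00]]
```

View pics/top0.png

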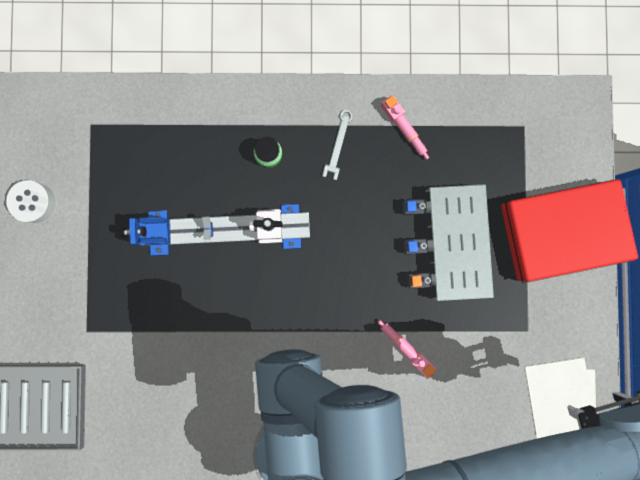

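View pics/side0.png

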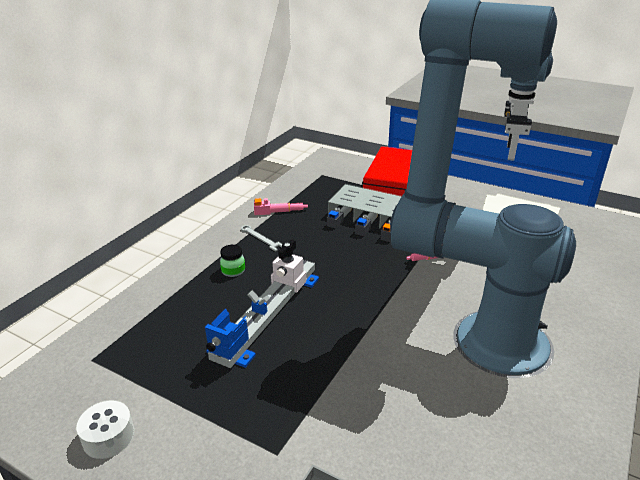

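The top view shows the bench at left, with its fork near (150,232) and the knob near (267,224). The rack is at right with its open front facing left. The orange-connector injector is in the bottom bay at about (417,281), and the pink ones are look-alikes.

```bash
cat > h.py <<'E'
from workcell import bot
import cv2,numpy as np
from scipy.spatial.transform import Rotation as R
def grab(n,save=None):
    f=bot.grab_frame(n)
    if save: cv2.imwrite(f"pics/{save}.png",f["color"])
    return f
def ray(f,u,v):
    T=f["cam_to_world"];d=T[:3,:3]@np.linalg.solve(f["K"],[u,v,1.]);return T[:3,3],d
def onz(f,u,v,z):
    o,d=ray(f,u,v);return o+d*(z-o[2])/d[2]
def proj(f,p):
    T=f["cam_to_world"];c=T[:3,:3].T@(np.asarray(p)-T[:3,3]);q=f["K"]@c;return q[:2]/q[2]
def tri(fa,pa,fb,pb):
    A=[];b=[]
    for f,p in((fa,pa),(fb,pb)):
        o,d=ray(f,*p);d=d/np.linalg.norm(d);M=np.eye(3)-np.outer(d,d);A.append(M);b.append(M@o)
    x=np.linalg.lstsq(np.vstack(A),np.hstack(b),rcond=None)[0];return x
def st():
    o=bot.get_obs();q=o["tcp_rot"];Rm=R.from_quat([q[1],q[2],q[3],q[0]]);return o,Rm
E
python3 - <<'E'
from h import *
F={n:grab(n) for n in("top","side")}
Z=dict(injector=0,injector_head=.014,rack=0,bench=0,end_plate=.08,v_rest=.08,tailstock=.032,nose_face=.08,knob_grip=.129,injector_tip=.014)
for t in Z:
    for n in F:
        for r in bot.pinpoint(n,t)[:4]:
            v,u=r["at"];print(t,n,round(r["confidence"],2),np.round([u,v],1),np.round(onz(F[n],u,v,Z[t]),4))
for t in("rack","clamp_knob","injector"):
    for r in bot.outline_of("top",t)[:4]:
        m=r["mask"];(c,wh,a)=cv2.minAreaRect(np.argwhere(m)[:,::-1].astype(np.float32));print(t,round(r["confidence"],2),np.round(r["extent"],1),c,wh,a)
E
```

```text
injector top 0.85 [437.6 241.8] [ 0.5232 -0.3465  0.    ]
injector top 0.81 [403.3 345.9] [ 0.2635 -0.2582  0.    ]
injector top 0.78 [402.3 129.2] [ 0.809  -0.2595  0.    ]
injector top 0.74 [431.3 203.1] [ 0.6209 -0.3315  0.    ]
injector side 0.59 [344. 213.] [ 0.6147 -0.3553  0.    ]
injector side 0.57 [394.6 227.9] [ 0.43   -0.3498  0.    ]
injector side 0.34 [386.8 238.5] [ 0.4266 -0.2809  0.    ]
injector_head top 0.84 [384.3 106.1] [ 0.8643 -0.212   0.014 ]
injector_head top 0.7 [429.  373.7] [ 0.1974 -0.3187  0.014 ]
injector_head top 0.64 [408.3 278. ] [ 0.4325 -0.2694  0.014 ]
injector_head side 0.64 [256.  205.2] [ 0.888  -0.2372  0.014 ]
injector_head side 0.56 [387.  240.2] [ 0.4142 -0.2524  0.014 ]
rack top 0.91 [454.1 241.9] [ 0.523  -0.3881  0.    ]
rack side 0.81 [375.2 216.7] [ 0.5135 -0.3834  0.    ]
bench top 0.72 [225.8 232.6] [0.5453 0.1853 0.    ]
bench top 0.59 [455.6 243.6] [ 0.5187 -0.3919  0.    ]
bench top 0.32 [437.5 242.7] [ 0.5209 -0.3462  0.    ]
bench side 0.7 [262.5 314. ] [0.5612 0.1999 0.    ]
end_plate top 0.59 [140.4 229. ] [0.5487 0.3764 0.08  
[... 710 characters left out ...]
9 [264.4 154.3] [0.7407 0.0889 0.014 ]
injector_tip side 0.63 [305.5 205.5] [ 0.7403 -0.3158  0.014 ]
injector_tip side 0.58 [405.3 259. ] [ 0.3279 -0.1869  0.014 ]
rack 0.8 [460.9 242.7  65.1 116.6] (459.5762939453125, 242.62997436523438) (113.37663269042969, 59.76913070678711) 86.1345443725586
injector 0.9 [422.1 281.8  28.6  17.3] (422.0, 280.5) (15.0, 28.0) 90.0
injector 0.7 [407.5 348.4  54.7  57.7] (405.4999694824219, 348.0000305175781) (75.6604232788086, 13.435027122497559) 45.0
injector 0.68 [416.2 206.1  34.7  17.9] (416.5, 207.0) (14.0, 29.0) 90.0
injector 0.67 [404.5 126.9  46.7  62.3] (406.0384216308594, 128.80767822265625) (71.83367919921875, 15.808956146240234) 56.3099365234375
```

Run:
```python
import cv2
a=cv2.imread("pics/top0.png")
cv2.imwrite("pics/c1.png",cv2.resize(a[190:270,110:320],None,fx=3.8,fy=3.8,interpolation=cv2.INTER_CUBIC))
cv2.imwrite("pics/c2.png",cv2.resize(a[170:310,380:510],None,fx=4.2,fy=4.2,interpolation=cv2.INTER_CUBIC))
```

```text
(no output)
```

View pics/c1.png

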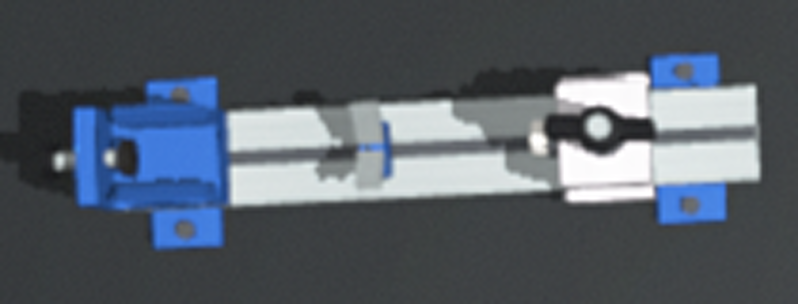

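View pics/c2.png

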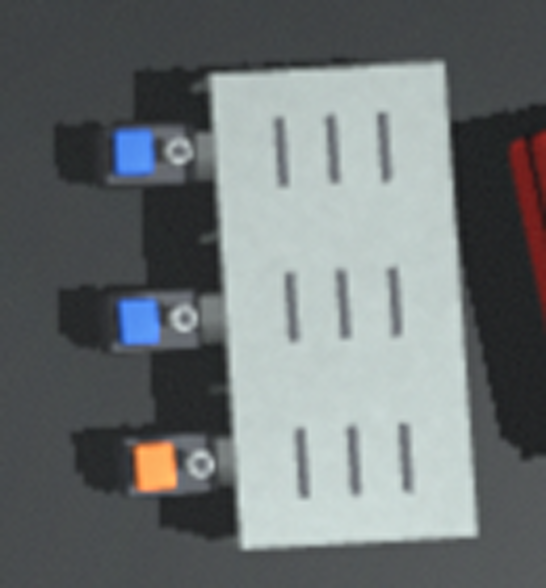

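The bar lies nearly along the bed, so the knob is tight. Next I'll fit the geometry with colour masks.

Run:
```python
from h import *
f=grab("top");im=f["color"];hsv=cv2.cvtColor(im,cv2.COLOR_BGR2HSV)
def plane(pts,z): return np.array([onz(f,u,v,z)[:2] for u,v in pts])
# rack roof
m=((hsv[...,2]>130)&(hsv[...,1]<60)).astype(np.uint8)
n,l,s,c=cv2.connectedComponentsWithStats(m)
def big(u,v,name,z):
    k=l[v,u];pts=np.argwhere(l==k)[:,::-1].astype(float);w=plane(pts,z)
    r=cv2.minAreaRect((w*1000).astype(np.float32));print(name,k,len(pts),r);return w
big(470,200,"rack",.055)
for a,b,name in((285,305,"bedR"),(175,195,"bedL"),(215,245,"bedM")):
    sub=np.argwhere(m[195:265,a:b]>0)[:,::-1]+[a,195]
    e=[]
    for u in range(a,b):
        col=np.where(m[200:260,u])[0]+200
        if len(col): e.append((u,col.min()-.5,col.max()+.5))
    e=np.array(e);lo=plane(e[:,[0,1]],.032);hi=plane(e[:,[0,2]],.032)
    print(name,np.round(np.median((lo+hi)/2,axis=0),4),"w",np.round(np.median(lo[:,0]-hi[:,0]),4))
o=((hsv[...,0]>8)&(hsv[...,0]<20)&(hsv[...,1]>150)&(hsv[...,2]>120)).astype(np.uint8)
n,l2,s,c=cv2.connectedComponentsWithStats(o)
for k in range(1,n):
    if s[k,4]>20: print("orange",s[k],c[k],onz(f,*c[k],.049))
b=((hsv[...,0]>100)&(hsv[...,0]<125)&(hsv[...,1]>120)&(hsv[...,2]>80)).astype(np.uint8)
n,l2,s,c=cv2.connectedComponentsWithStats(b)
for k in range(1,n):
    if s[k,4]>20: print("blue",s[k],c[k],onz(f,*c[k],.049))
# stub ring in enlarged crop: hough around
g=cv2.resize(cv2.cvtColor(im,cv2.COLOR_BGR2GRAY)[190:300,400:440],None,fx=6,fy=6,interpolation=cv2.INTER_CUBIC)
h=cv2.HoughCircles(g,cv2.HOUGH_GRADIENT,1,100,param1=100,param2=12,minRadius=10,maxRadius=26)
for x,y,r in h[0]: u,v=x/6+400-.4,y/6+190-.4;print("stub",u,v,r,onz(f,u,v,.049))
```

```text
rack 0 139035 ((419.8918762207031, -59.36865234375), (1541.6905517578125, 922.5433349609375), 89.75216674804688)
bedR [0.5625 0.0131] w 0.0615
bedL [0.5484 0.2821] w 0.0613
bedM [0.5535 0.1722] w 0.0601
orange [385  96  12  12  87] [390.55172414 101.54022989] [ 0.86590259 -0.22244944  0.049     ]
orange [412 276  10  10  91] [416.07692308 280.41758242] [ 0.42727884 -0.28180798  0.049     ]
orange [423 365  13  12  90] [428.76666667 370.3       ] [ 0.21173229 -0.31064936  0.049     ]
blue [ 616  169   24  228 2319] [633.614489   275.25614489] [ 0.4401982  -0.81348136  0.049     ]
blue [407 200  10  12 112] [411.39285714 205.78571429] [ 0.60873715 -0.27183387  0.049     ]
blue [281 204  19   9 150] [289.92666667 207.96      ] [0.60265459 0.02406843 0.049     ]
blue [ 129  210   41   46 1344] [151.50297619 231.87425595] [0.54380576 0.35811824 0.049     ]
blue [282 238  19  11 170] [291.4        243.21764706] [0.51694502 0.02026412 0.049     ]
blue [408 241  10  11 108] [412.5 246. ] [ 0.51066998 -0.27377318  0.049     ]
blue [618 264   7 129 489] [620.69120654 327.93456033] [ 0.31268243 -0.77842501  0.049     ]
stub 423.51666 245.35 19.4 [ 0.51229287 -0.30062619  0.049     ]
stub 422.18335 205.51668 19.1 [ 0.60946524 -0.29821803  0.049     ]
stub 427.18335 280.35 19.1 [ 0.42746106 -0.30879186  0.049     ]
```

Run:
```python
from h import *
f=grab("top")
im=f["color"];hsv=cv2.cvtColor(im,cv2.COLOR_BGR2HSV)
m=((hsv[...,2]>130)&(hsv[...,1]<60)).astype(np.uint8)
s=np.zeros_like(m);s[178:308,424:500]=m[178:308,424:500]
pts=np.argwhere(s)[:,::-1]
n,l,st_,c=cv2.connectedComponentsWithStats(s);k=1+np.argmax(st_[1:,4]);pts=np.argwhere(l==k)[:,::-1]
w=np.array([onz(f,u,v,.055)[:2] for u,v in pts])*1000
r=cv2.minAreaRect(w.astype(np.float32));print(r);print(np.round(cv2.boxPoints(r),1))
# head strips: brightness sections for orange injector
g=cv2.resize(im[260:300,395:445],None,fx=14,fy=14,interpolation=cv2.INTER_CUBIC);cv2.imwrite("pics/c3.png",g)
g=cv2.resize(im[200:260,118:218],None,fx=8,fy=8,interpolation=cv2.INTER_CUBIC);cv2.imwrite("pics/c4.png",g)
f2=grab("side");g=cv2.resize(f2["color"][290:370,195:285],None,fx=7,fy=7,interpolation=cv2.INTER_CUBIC);cv2.imwrite("pics/c5.png",g)
```

```text
((520.0624389648438, -390.6029968261719), (275.5248718261719, 138.7720947265625), 3.330113649368286)
[[ 378.5 -329.3]
 [ 386.6 -467.9]
 [ 661.6 -451.9]
 [ 653.6 -313.3]]
```

View pics/c3.png

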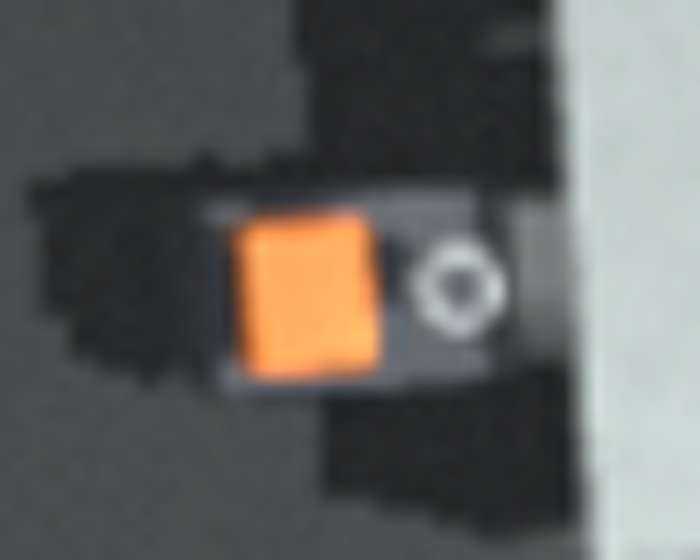

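View pics/c4.png

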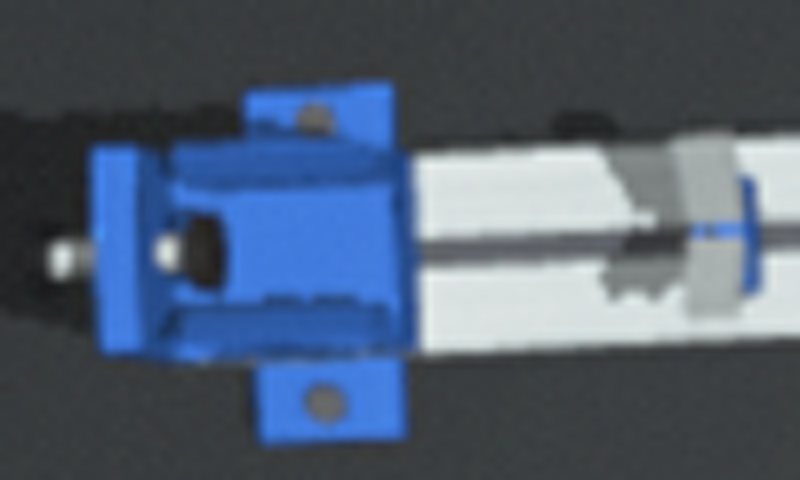

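View pics/c5.png

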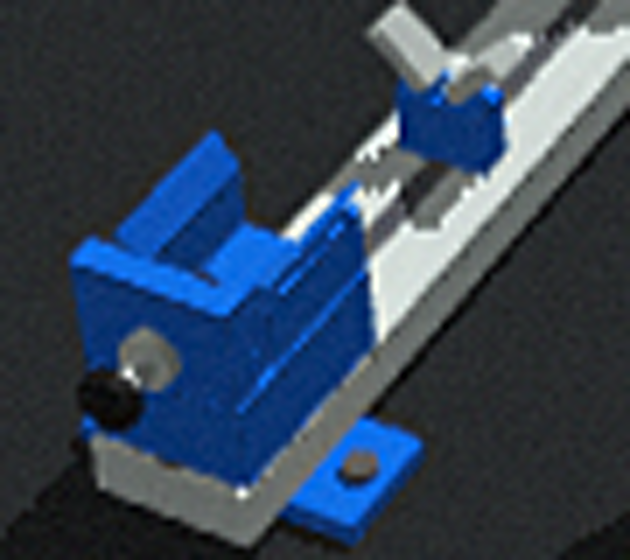

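Run:
```python
from h import *
f=grab("top")
P=dict(grooveL=(174.25,231.3,.03),grooveR=(308.7,224.2,.03),bedR1=(110+755/3.8,190+85/3.8,.032),bedR2=(110+760/3.8,190+182/3.8,.032),
 forkU=(118+300/8,200+190/8,.066),lipUo=(118+290/8,200+143/8,.102),lipLo=(118+290/8,200+355/8,.102),buf=(118+225/8,200+250/8,.08),plateTopFront=(118+140/8,200+250/8,.106),vmid=(118+712/8,200+229/8,.07),forkfront=(118+412/8,200+250/8,.066),
 orangeU1=(395+235/14,260+222/14,.049),orangeL1=(395+245/14,260+380/14,.049),orangeU2=(395+365/14,260+212/14,.049),orangeL2=(395+380/14,260+370/14,.049),stub=(395+459/14,260+285/14,.049),
 headU=(395+400/14,260+192/14,.034),headL=(395+400/14,260+388/14,.034))
for k,(u,v,z) in P.items(): print(k,np.round(onz(f,u-.4,v-.4,z)*1000,1))
```

```text
grooveL [547.5 308.5  30. ]
grooveR [565.6 -20.8  30. ]
bedR1 [594.6 -20.7  32. ]
bedR2 [531.8 -24.   32. ]
forkU [563.2 345.5  66. ]
lipUo [574.2 339.7 102. ]
lipLo [512.4 338.8 102. ]
buf [544.3 363.8  80. ]
plateTopFront [542.6 381.5 106. ]
vmid [551.5 222.1  70. ]
forkfront [545.3 312.   66. ]
orangeU1 [ 439.3 -270.5   49. ]
orangeL1 [ 412. -272.   49.]
orangeU2 [ 441.  -293.1   49. ]
orangeL2 [ 413.7 -295.5   49. ]
stub [ 428.4 -309.3   49. ]
headU [ 444.3 -302.3   34. ]
headL [ 410.1 -302.    34. ]
```

```bash
cat >> h.py <<'E'
def go(target,yawdeg=None):
    """slide cm (tool axes now) and delta_rot to reach TCP target, tool down with tool-x at yawdeg"""
    o,Rm=st();d=Rm.as_matrix().T@(np.asarray(target)-o["eef_pos"])*100
    print("pos",np.round(o["eef_pos"],4),"slide",np.round(d,2),"norm mm",np.round(np.linalg.norm(d)*10,1))
    if yawdeg is not None:
        t=np.deg2rad(yawdeg);M=np.array([[np.cos(t),np.sin(t),0],[np.sin(t),-np.cos(t),0],[0,0,-1]]);
        print("rot",np.round((Rm.inv()*R.from_matrix(M)).as_rotvec(),4))
def status():
    o,Rm=st();M=Rm.as_matrix();print("t",o["time"],"pos",np.round(o["eef_pos"],4),"yaw",np.round(np.rad2deg(np.arctan2(M[1,0],M[0,0])),2),"F",np.round(o["contact_force"],2),"T",np.round(o["ft_torque"],3),"gap",np.round(o["finger_gap"],4),"j",np.round(o["joints"],2))
E
python3 -c "
from h import *
go([.427,-.2946,.12],93.1);status()"
```

```text
pos [ 0.1701 -0.6273  0.2054] slide [ 33.5  -25.39   8.55] norm mm 429.0
rot [-0.0000e+00 -1.0000e-04 -1.3601e+00]
t 1.55 pos [ 0.1701 -0.6273  0.2054] yaw 15.17 F [-0.07 -0.35 -0.82] T [ 0.042  0.013 -0.014] gap 0.094 j [-1.48  0.25  1.56  0.    1.34 -0.17]
```

>>> play_rows(delta_rot=[[0, 0, -0.34], [0, 0, -0.5], [0, 0, -0.7], [0, 0, -0.9], [0, 0, -1.1], [0, 0, -1.25], [0, 0, -1.36], [0, 0, -1.36]], slide=[[6, -4.5, 0], [11, -8, 0], [16, -12, 0], [21, -16, 1], [26, -20, 3], [31, -23.5, 6], [33.5, -25.4, 8.5], [33.5, -25.4, 8.5]], gripper=[6.4, 6.4, 6.4, 6.4, 6.4, 6.4, 6.4, 6.4])

```text
time: 2.35
eef_pos: [0.408, -0.319, 0.135]
tcp_rot: [0.001, 0.742, 0.671, -0.0]
contact_force: [-0.6, -1.4, 0.8]
finger_gap: 0.064
```

>>> play_rows(delta_rot=[[0, 0, 0], [0, 0, 0]], slide=[[0, 0, 0], [0, 0, 0]], gripper=[6.4, 6.4])

```text
time: 2.55
eef_pos: [0.4072, -0.3197, 0.1348]
tcp_rot: [-0.0, 0.743, 0.669, -0.0]
contact_force: [-0.0, -0.6, 0.9]
finger_gap: 0.0637
```

```bash
python3 -c "
from h import *
go([.427,-.2946,.10],93.1);status()"
```

```text
pos [ 0.4072 -0.3197  0.1348] slide [2.7  1.71 3.48] norm mm 47.3
rot [-0.0006 -0.0002 -0.1588]
t 2.55 pos [ 0.4072 -0.3197  0.1348] yaw 84.0 F [-0.   -0.64  0.91] T [-0.034 -0.1    0.041] gap 0.0637 j [-0.88  0.01  1.95 -0.    1.18 -0.78]
```

>>> play_rows(delta_rot=[[0, 0, -0.08], [0, 0, -0.159], [0, 0, -0.159], [0, 0, -0.159]], slide=[[1.4, 0.9, 1.5], [2.7, 1.7, 3.0], [2.7, 1.7, 3.5], [2.7, 1.7, 3.5]], gripper=[6.4, 6.4, 6.4, 6.4])

```text
time: 2.95
eef_pos: [0.4261, -0.2965, 0.1001]
tcp_rot: [-0.0, 0.689, 0.725, -0.0]
contact_force: [0.2, -0.0, -0.3]
finger_gap: 0.0642
```

```bash
python3 -c "
from h import *
f=grab('top','t1');cv2.imwrite('pics/t1c.png',cv2.resize(f['color'][220:340,370:470],None,fx=6,fy=5))
g=grab('side');cv2.imwrite('pics/s1c.png',cv2.resize(g['color'][150:300,330:480],None,fx=4,fy=4))
go([.427,-.2946,.006],93.1);status()"
```

```text
pos [ 0.4265 -0.297   0.1011] slide [0.25 0.05 9.51] norm mm 95.1
rot [ 0.0009  0.0015 -0.0039]
t 3.05 pos [ 0.4265 -0.297   0.1011] yaw 92.88 F [-0.45  0.16  0.01] T [ 0.003 -0.103  0.006] gap 0.0641 j [-0.83  0.06  1.97 -0.    1.11 -0.88]
```

View pics/t1c.png

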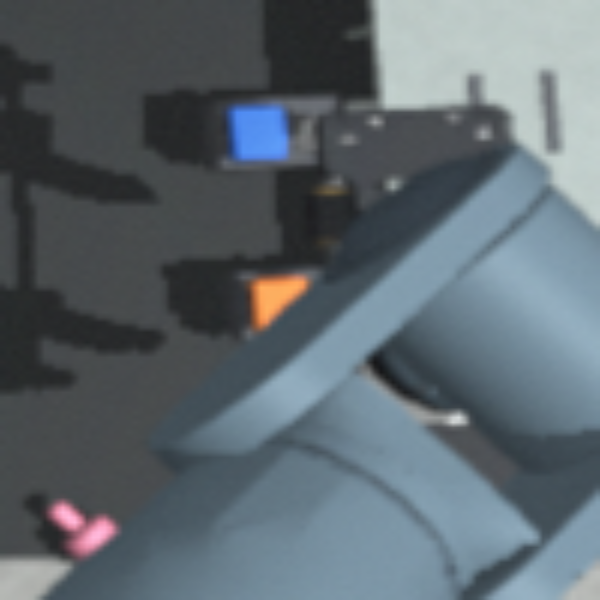

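View pics/s1c.png

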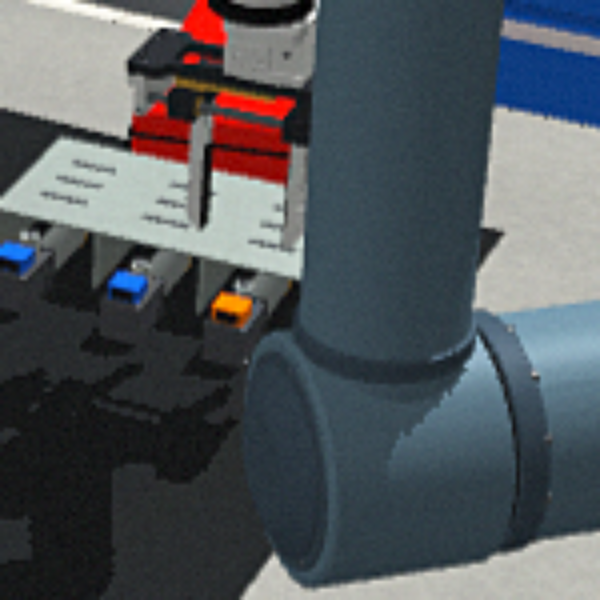

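The fingers straddle the orange injector's head in front of the rack, about where they should be. I'll descend.

>>> play_rows(delta_rot=[[0, 0, 0], [0, 0, 0], [0, 0, 0], [0, 0, 0], [0, 0, 0]], slide=[[0.2, 0, 3], [0.2, 0, 6], [0.2, 0, 8], [0.2, 0, 9.3], [0.2, 0, 9.3]], gripper=[6.4, 6.4, 6.4, 6.4, 6.4])

```text
time: 3.55
eef_pos: [0.4257, -0.2934, 0.0061]
tcp_rot: [-0.001, 0.689, 0.725, 0.0]
contact_force: [-0.2, 0.2, 0.1]
finger_gap: 0.064
```

>>> play_rows(delta_rot=[[0, 0, 0], [0, 0, 0], [0, 0, 0], [0, 0, 0], [0, 0, 0], [0, 0, 0]], slide=[[0, 0, 0], [0, 0, 0], [0, 0, 0], [0, 0, 0], [0, 0, 0], [0, 0, 0]], gripper=[4.5, 3.8, 3.2, 3, 3, 3])

```text
time: 4.15
eef_pos: [0.4272, -0.2938, 0.0078]
tcp_rot: [0.001, 0.688, 0.726, 0.0]
contact_force: [1.1, 1.3, 4.1]
finger_gap: 0.0334
```

```bash
python3 -c "
from h import *
status()"
```

```text
t 4.15 pos [ 0.4272 -0.2938  0.0078] yaw 93.03 F [1.13 1.34 4.05] T [ 0.095 -0.198 -0.062] gap 0.0334 j [-0.82  0.22  2.    0.    0.92 -0.87]
```

Gripped at 33.4 mm. Now I'll draw it straight out.

>>> play_rows(delta_rot=[[0, 0, 0], [0, 0, 0], [0, 0, 0], [0, 0, 0], [0, 0, 0], [0, 0, 0], [0, 0, 0], [0, 0, 0]], slide=[[1, 0, 0], [3, 0, 0], [5, 0, 0], [7.5, 0, 0], [10, 0, 0], [12.5, 0, 0], [14, 0, 0], [14, 0, 0]], gripper=[3, 3, 3, 3, 3, 3, 3, 3])

```text
time: 4.95
eef_pos: [0.4194, -0.1511, 0.0078]
tcp_rot: [0.0, 0.687, 0.726, 0.001]
contact_force: [0.8, 4.5, 10.7]
finger_gap: 0.0338
```

```bash
python3 -c "
from h import *
status()
f=grab('top');cv2.imwrite('pics/t2c.png',cv2.resize(f['color'][220:340,310:470],None,fx=5,fy=5))
g=grab('side');cv2.imwrite('pics/s2c.png',cv2.resize(g['color'][150:300,310:460],None,fx=4,fy=4))
"
```

```text
t 4.95 pos [ 0.4194 -0.1511  0.0078] yaw 93.15 F [ 0.77  4.53 10.65] T [ 0.65  -0.191  0.053] gap 0.0338 j [-0.6   0.06  2.18  0.    0.9  -0.66]
```

View pics/t2c.png

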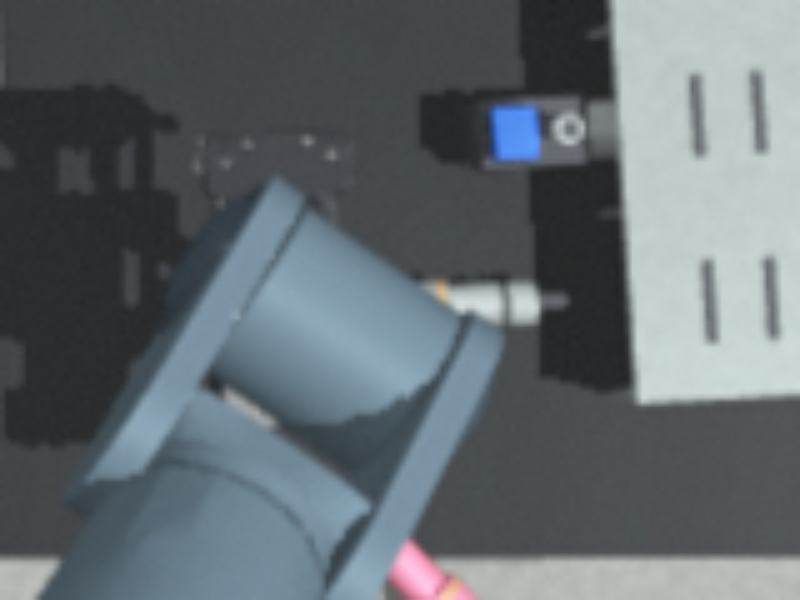

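View pics/s2c.png

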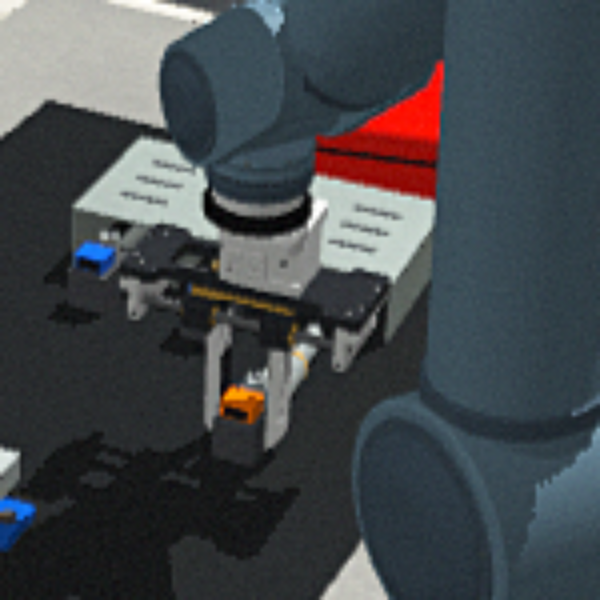

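>>> play_rows(delta_rot=[[0, 0, 0], [0, 0, 0], [0, 0, 0], [0, 0, 0]], slide=[[0, 0, 0], [0, 0, 0], [0, 0, 0], [0, 0, 0]], gripper=[4.5, 6, 6, 6])

```text
time: 5.45
eef_pos: [0.4185, -0.153, 0.0066]
tcp_rot: [-0.001, 0.688, 0.726, -0.0]
contact_force: [-0.3, 0.7, 0.6]
finger_gap: 0.0592
```

```bash
python3 -c "
from h import *
status()
f=grab('top')
print(onz(f,423.4-.4,279.6-.4,.014), onz(f,310+515/5-.4,279.6,.02),onz(f,310+538/5-.4,279.6,.02))
for r in bot.pinpoint('top','injector_tip'): print(r['at'],r['confidence'])
g=grab('side')
for r in bot.pinpoint('side','injector_head'): v,u=r['at'];print(r['confidence'],u,v,onz(g,u,v,.014))
"
```

```text
t 5.45 pos [ 0.4185 -0.153   0.0066] yaw 93.03 F [-0.26  0.66  0.6 ] T [-0.035 -0.116  0.04 ] gap 0.0592 j [-0.61  0.07  2.18  0.    0.9  -0.66]
[ 0.42956424 -0.30591815  0.014     ] [ 0.42867379 -0.27888482  0.02      ] [ 0.42868202 -0.29028533  0.02      ]
[158.0, 429.1] 0.92
[319.1, 376.8] 0.85
[280.9, 422.3] 0.66
0.9 256.2 205.9 [ 0.88465755 -0.23356335  0.014     ]
0.87 369.7 262.4 [ 0.41035848 -0.12200382  0.014     ]
```

>>> play_rows(delta_rot=[[0, 0, 0], [0, 0, 0], [0, 0, 0]], slide=[[-2.1, 0, 0], [-4.1, 0, 0.2], [-4.1, 0, 0.2]], gripper=[6, 6, 6])

```text
time: 5.95
eef_pos: [0.4218, -0.1963, 0.0054]
tcp_rot: [0.001, 0.689, 0.725, -0.0]
contact_force: [-0.0, -0.7, -0.1]
finger_gap: 0.0598
```

>>> play_rows(delta_rot=[[0, 0, 0], [0, 0, 0], [0, 0, 0], [0, 0, 0], [0, 0, 0], [0, 0, 0]], slide=[[0, 0, 0], [0, 0, 0], [0, 0, 0], [0, 0, 0], [0, 0, 0], [0, 0, 0]], gripper=[4.5, 3.5, 2.6, 2.3, 2.3, 2.3])

```text
time: 6.55
eef_pos: [0.4215, -0.1941, 0.0051]
tcp_rot: [0.0, 0.688, 0.726, 0.0]
contact_force: [1.1, 2.2, 0.4]
finger_gap: 0.0274
```

```bash
python3 -c "
from h import *
status()"
```

```text
t 6.55 pos [ 0.4215 -0.1941  0.0051] yaw 93.04 F [1.08 2.16 0.38] T [ 0.235 -0.35  -0.058] gap 0.0274 j [-0.68  0.11  2.13  0.    0.9  -0.73]
```

>>> play_rows(delta_rot=[[0, 0, 0], [0, 0, 0], [0, 0, 0], [0, 0, 0], [0, 0, 0], [0, 0, 0]], slide=[[0, 0, -0.5], [0, 0, -1.5], [0, 0, -3], [0, 0, -5], [0, 0, -7], [0, 0, -7]], gripper=[2.3, 2.3, 2.3, 2.3, 2.3, 2.3])

```text
time: 7.15
eef_pos: [0.423, -0.1959, 0.078]
tcp_rot: [0.003, 0.688, 0.726, 0.0]
contact_force: [0.7, 0.1, -3.7]
finger_gap: 0.0273
```

```bash
python3 -c "
from h import *
status()
g=grab('side');cv2.imwrite('pics/s3c.png',cv2.resize(g['color'][120:300,280:460],None,fx=4,fy=3.3))
go([.5483,.2899,.20],93.05)
"
```

```text
t 7.15 pos [ 0.423  -0.1959  0.078 ] yaw 93.04 F [ 0.71  0.09 -3.67] T [-0.026 -0.194  0.03 ] gap 0.0273 j [-0.68 -0.03  2.11 -0.    1.06 -0.73]
pos [ 0.422  -0.1951  0.0763] slide [ 47.74  15.21 -12.44] norm mm 516.3
rot [ 0.0022  0.0022 -0.0002]
```

View pics/s3c.png

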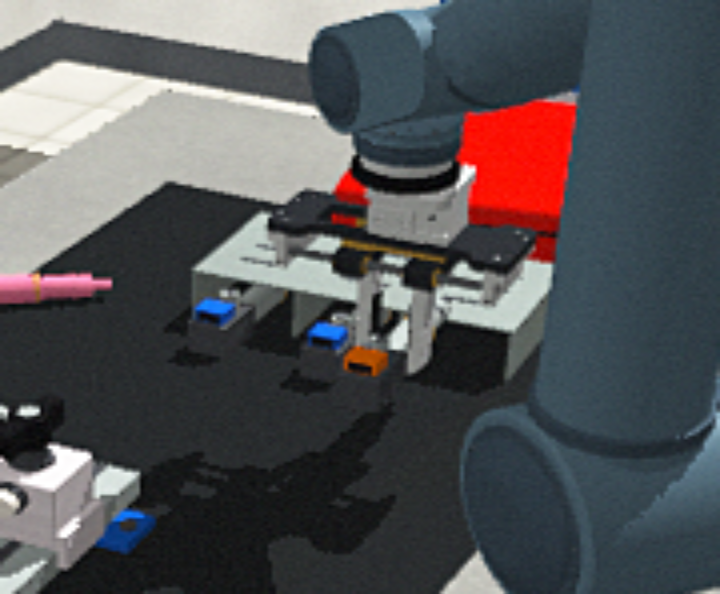

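Lifted upright and level. Now I'll carry it up and toward the bench.

>>> play_rows(delta_rot=[[0, 0, 0], [0, 0, 0], [0, 0, 0], [0, 0, 0], [0, 0, 0], [0, 0, 0], [0, 0, 0], [0, 0, 0]], slide=[[0.5, 0, -2], [2, 0.5, -5], [4, 1, -8.5], [7, 2, -11.5], [11, 3, -12.4], [15, 4.5, -12.4], [19, 6, -12.4], [23, 7.5, -12.4]], gripper=[2.3, 2.3, 2.3, 2.3, 2.3, 2.3, 2.3, 2.3])

```text
time: 8.0
eef_pos: [0.4833, 0.0409, 0.1975]
tcp_rot: [-0.001, 0.688, 0.726, -0.001]
contact_force: [1.1, -1.0, -4.7]
finger_gap: 0.0272
```

>>> play_rows(delta_rot=[[0, 0, 0], [0, 0, 0], [0, 0, 0], [0, 0, 0], [0, 0, 0], [0, 0, 0], [0, 0, 0], [0, 0, 0]], slide=[[4, 1.3, 0], [8, 2.6, 0], [12, 4, 0], [16, 5.3, 0], [20, 6.5, 0], [23, 7.5, 0], [24.5, 7.7, 0], [24.5, 7.7, 0]], gripper=[2.3, 2.3, 2.3, 2.3, 2.3, 2.3, 2.3, 2.3])

```text
time: 8.8
eef_pos: [0.5469, 0.2889, 0.1971]
tcp_rot: [-0.001, 0.687, 0.726, -0.001]
contact_force: [-0.7, -1.1, -3.2]
finger_gap: 0.0272
```

```bash
python3 -c "
from h import *
status()
f=grab('top');cv2.imwrite('pics/t4c.png',cv2.resize(f['color'][150:300,110:310],None,fx=4,fy=4))
g=grab('side');cv2.imwrite('pics/s4c.png',cv2.resize(g['color'][150:400,150:400],None,fx=3,fy=2.4))
go([.5483,.2899,.20],93.05)
"
```

```text
t 8.8 pos [0.5469 0.2889 0.1971] yaw 93.17 F [-0.73 -1.08 -3.2 ] T [-0.028 -0.065 -0.018] gap 0.0272 j [ 0.3   0.18  1.65 -0.    1.32  0.25]
pos [0.5472 0.2869 0.1978] slide [ 0.29  0.12 -0.22] norm mm 3.9
rot [-0.0023  0.0013 -0.0003]
```

View pics/t4c.png

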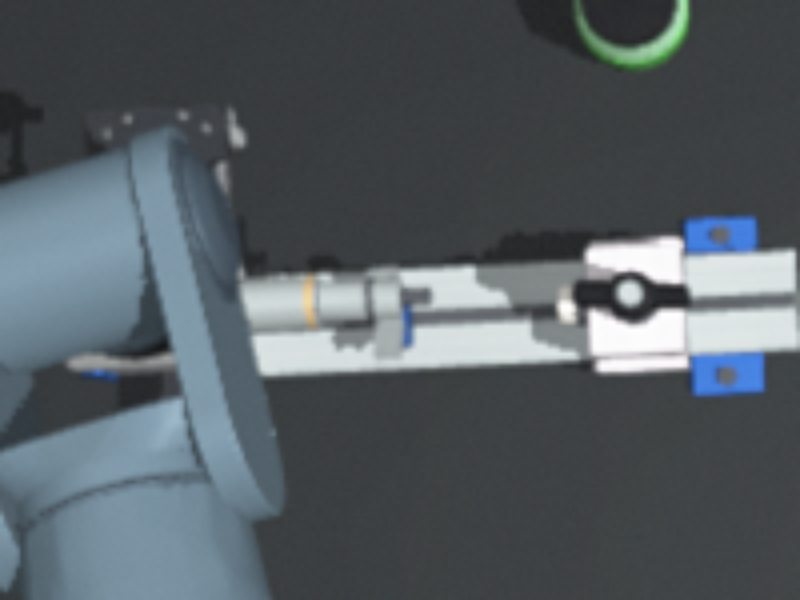

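View pics/s4c.png

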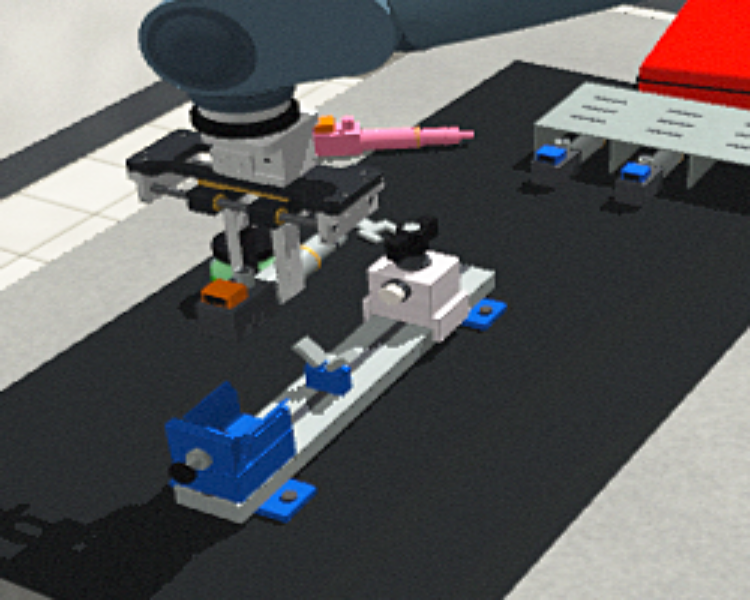

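```bash
python3 -c "
from h import *
f=grab('top')
for u,v in((196.25,225.25),(217.5,224.0),(110+280/4,150+304.5/4),(110+368/4,150+300/4)): 
  p=onz(f,u-.4,v-.4,.206); c=np.array([.5538,.187]);d=p[:2]-c;e=np.array([-.0532,.9986]);n=np.array([.9986,.0532]);print(p,'bench x,y',d@n*1000,d@e*1000)
im=f['color'];g=cv2.resize(im[200:255,165:225],None,fx=12,fy=10,interpolation=cv2.INTER_CUBIC);cv2.imwrite('pics/c6.png',g)
for r in bot.pinpoint('top','injector_tip')[:3]: print(r)
g=grab('side')
for t in ('injector_tip','injector_head'):
  for r in bot.pinpoint('side',t)[:4]: v,u=r['at'];print(t,r['confidence'],u,v,onz(g,u,v,.206))
status()
"
```

```text
[0.54957867 0.22325842 0.206     ] bench x,y -2.2864750696963223 36.432228668894474
[0.55237459 0.17765595 0.206     ] bench x,y -1.920518740209005 -9.255133801681025
[0.54761747 0.25809261 0.206     ] bench x,y -2.391746132011469 71.32198853220541
[0.55014446 0.21092287 0.206     ] bench x,y -2.3777233024182824 24.08385041871048
{'at': [221.1, 215.3], 'confidence': 0.74}
{'at': [319.3, 379.1], 'confidence': 0.74}
{'at': [157.6, 426.1], 'confidence': 0.68}
injector_tip 0.98 404.7 257.2 [0.2403769  0.06791858 0.206     ]
injector_tip 0.83 264.1 241.2 [0.56177407 0.16890201 0.206     ]
injector_tip 0.74 307.7 205.3 [ 0.55877771 -0.03198539  0.206     ]
injector_head 0.98 254.3 208.5 [0.67415475 0.05083328 0.206     ]
injector_head 0.78 223.0 284.5 [0.54296281 0.35260146 0.206     ]
injector_head 0.55 461.9 250.8 [ 0.13394259 -0.02070078  0.206     ]
t 9.15 pos [0.548  0.2868 0.1991] yaw 92.95 F [ 0.04 -0.29 -4.59] T [-0.029 -0.165 -0.062] gap 0.0271 j [ 0.3   0.18  1.65 -0.    1.32  0.25]
```

View pics/c6.png

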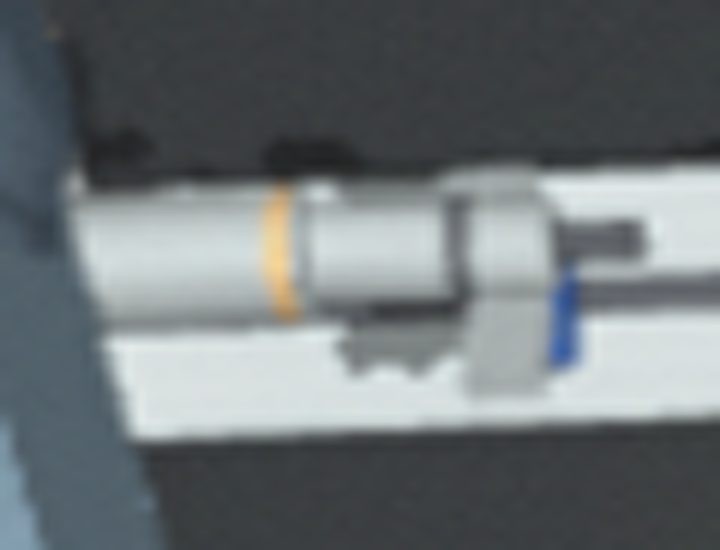

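>>> play_rows(delta_rot=[[0, 0, 0], [0, 0, 0], [0, 0, 0], [0, 0, 0], [0, 0, 0]], slide=[[0.25, 0.18, 2], [0.25, 0.18, 4.5], [0.25, 0.18, 6.5], [0.25, 0.18, 7.5], [0.25, 0.18, 7.5]], gripper=[2.3, 2.3, 2.3, 2.3, 2.3])

```text
time: 9.65
eef_pos: [0.5486, 0.2897, 0.1225]
tcp_rot: [-0.001, 0.688, 0.725, -0.001]
contact_force: [-0.3, -0.3, -4.2]
finger_gap: 0.0273
```

```bash
python3 -c "
from h import *
status()
f=grab('top')
im=f['color'];g=cv2.resize(im[200:255,165:225],None,fx=12,fy=10,interpolation=cv2.INTER_CUBIC);cv2.imwrite('pics/c7.png',g)
g=grab('side');cv2.imwrite('pics/s5c.png',cv2.resize(g['color'][230:380,190:340],None,fx=5,fy=4,interpolation=cv2.INTER_CUBIC))
status()
"
```

```text
t 9.65 pos [0.5486 0.2897 0.1225] yaw 93.0 F [-0.25 -0.35 -4.19] T [-0.032 -0.064 -0.026] gap 0.0273 j [ 0.3   0.26  1.69 -0.    1.19  0.25]
t 9.75 pos [0.5503 0.2904 0.1251] yaw 93.02 F [-0.17 -0.07 -4.15] T [-0.093 -0.065 -0.032] gap 0.0276 j [ 0.3   0.26  1.69 -0.    1.19  0.25]
```

View pics/c7.png

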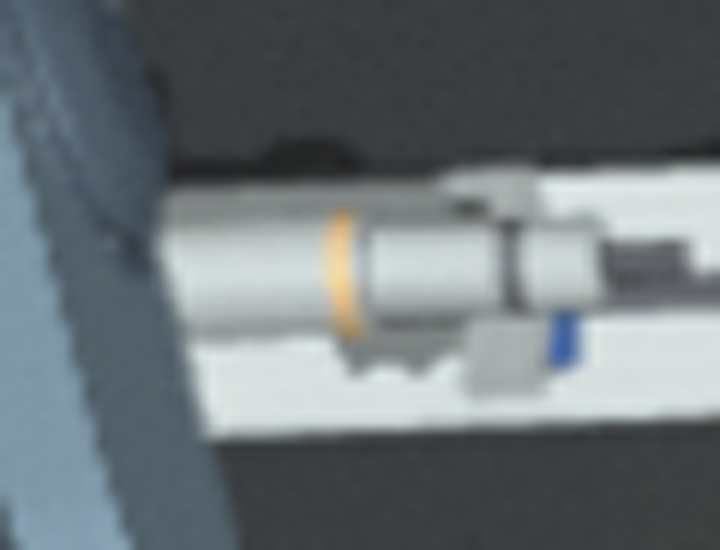

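View pics/s5c.png

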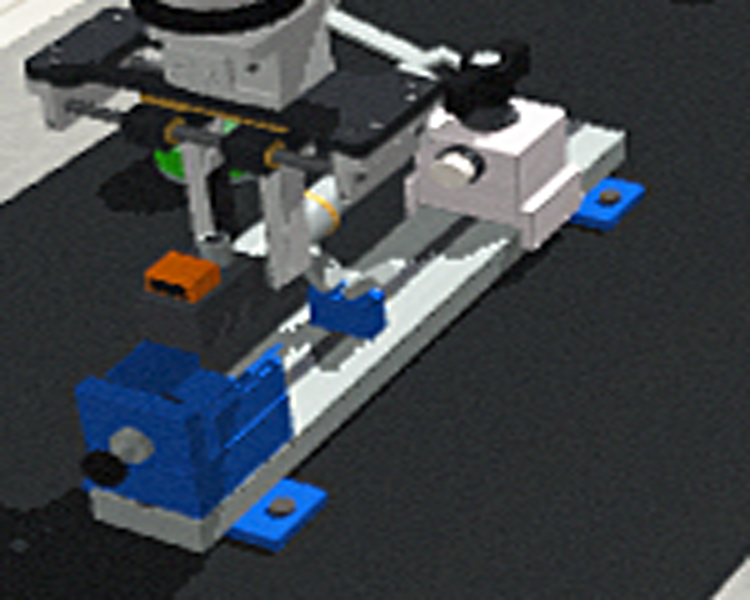

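```bash
python3 -c "
from h import *
f=grab('top')
for n,(a,b) in dict(nut=(430,268),nut2=(560,262),tip=(645,259),tipend=(690,257),waist=(250,275),nutend=(600,262),nutstart=(362,270)).items():
  p=onz(f,165+a/12-.45,200+b/10-.45,.133); c=np.array([.5538,.187]);d=p[:2]-c;e=np.array([-.0532,.9986]);nn=np.array([.9986,.0532]);print(n,p,'bench x,y',d@nn*1000,d@e*1000)
status()
"
```

```text
nut [0.55150756 0.22605816 0.133     ] bench x,y -0.21133274145957556 39.12543791542179
nut2 [0.55292865 0.20146993 0.133     ] bench x,y -0.10033033545101977 14.496023960726255
tip [0.55364758 0.18538229 0.133     ] bench x,y -0.23826398043979133 -1.6073318695755985
tipend [0.55412234 0.1768634  0.133     ] bench x,y -0.21737860467514133 -10.139558068918493
waist [0.54983968 0.26007999 0.133     ] bench x,y -0.0669234780537029 73.18837134442965
nutend [0.55294466 0.19389713 0.133     ] bench x,y -0.48721255422141885 6.932980456272497
nutstart [0.55102431 0.23891605 0.133     ] bench x,y -0.009870696056078732 51.99103119592899
t 9.8 pos [0.5506 0.2907 0.1257] yaw 93.03 F [ 1.12 -0.05 -3.88] T [-0.126 -0.097  0.012] gap 0.0273 j [0.3  0.26 1.69 0.   1.19 0.25]
```

Centred within half a millimetre, with the origin at bench y ≈ 81. I'll lower it gently.

>>> play_rows(delta_rot=[[0, 0, 0], [0, 0, 0], [0, 0, 0], [0, 0, 0], [0, 0, 0], [0, 0, 0]], slide=[[0, 0, 1.2], [0, 0, 2.2], [0, 0, 3], [0, 0, 3.8], [0, 0, 4.5], [0, 0, 4.5]], gripper=[2.3, 2.3, 2.3, 2.3, 2.3, 2.3])

```text
time: 10.4
eef_pos: [0.5486, 0.2902, 0.0774]
tcp_rot: [-0.001, 0.688, 0.726, -0.001]
contact_force: [-0.9, 0.3, -4.6]
finger_gap: 0.0274
```

```bash
python3 -c "
from h import *
status()
g=grab('side');cv2.imwrite('pics/s6c.png',cv2.resize(g['color'][230:380,190:340],None,fx=5,fy=4,interpolation=cv2.INTER_CUBIC))
status()
"
```

```text
t 10.4 pos [0.5486 0.2902 0.0774] yaw 93.04 F [-0.94  0.27 -4.56] T [-0.141 -0.108  0.015] gap 0.0274 j [ 0.3   0.32  1.72 -0.    1.11  0.25]
t 10.45 pos [0.5492 0.2903 0.0782] yaw 93.04 F [-0.36  1.02 -5.15] T [-0.087 -0.068 -0.004] gap 0.0273 j [ 0.3   0.32  1.71 -0.    1.11  0.25]
```

View pics/s6c.png

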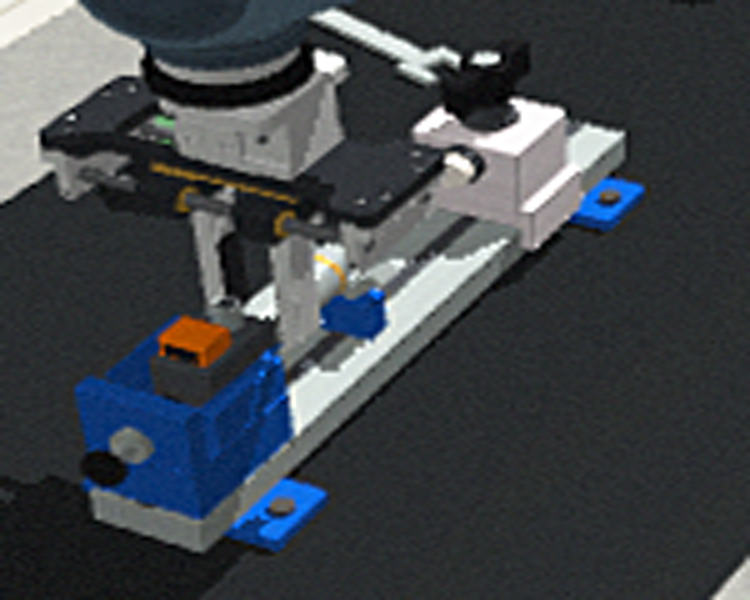

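>>> play_rows(delta_rot=[[0, 0, 0], [0, 0, 0], [0, 0, 0], [0, 0, 0]], slide=[[0, 0, 0.2], [0, 0, 0.4], [0, 0, 0.6], [0, 0, 0.6]], gripper=[2.3, 2.3, 2.3, 2.3])

```text
time: 10.85
eef_pos: [0.5494, 0.2904, 0.0728]
tcp_rot: [-0.0, 0.688, 0.726, -0.0]
contact_force: [0.3, 0.8, -5.2]
finger_gap: 0.0274
```

>>> play_rows(delta_rot=[[0, 0, 0], [0, 0, 0], [0, 0, 0], [0, 0, 0]], slide=[[0, 0, 0.1], [0, 0, 0.2], [0, 0, 0.25], [0, 0, 0.25]], gripper=[2.3, 2.3, 2.3, 2.3])

```text
time: 11.25
eef_pos: [0.5498, 0.2906, 0.0716]
tcp_rot: [0.0, 0.688, 0.726, 0.0]
contact_force: [-4.0, -1.5, 5.1]
finger_gap: 0.0273
```

Contact is felt: Fz went from −5 to +5 N. I'll release and retreat upward.

>>> play_rows(delta_rot=[[0, 0, 0], [0, 0, 0], [0, 0, 0], [0, 0, 0], [0, 0, 0]], slide=[[0, 0, 0], [0, 0, 0], [0, 0, 0], [0, 0, 0], [0, 0, 0]], gripper=[3, 3.8, 5, 6, 6])

```text
time: 11.75
eef_pos: [0.5498, 0.2905, 0.0705]
tcp_rot: [0.0, 0.688, 0.726, 0.0]
contact_force: [-0.7, 0.3, -0.8]
finger_gap: 0.058
```

>>> play_rows(delta_rot=[[0, 0, 0], [0, 0, 0], [0, 0, 0], [0, 0, 0], [0, 0, 0], [0, 0, 0], [0, 0, 0]], slide=[[0, 0, -1], [0, 0, -4], [0, 0, -8], [-3, 0, -11], [-7, 0, -12], [-12, 0, -12], [-12, 0, -12]], gripper=[6, 6, 6, 6, 6, 6, 6])

```text
time: 12.45
eef_pos: [0.557, 0.1664, 0.1922]
tcp_rot: [0.001, 0.69, 0.724, 0.0]
contact_force: [-0.7, 1.5, -0.9]
finger_gap: 0.0601
```

```bash
python3 -c "
from h import *
status()
f=grab('top')
im=f['color'];g=cv2.resize(im[195:265,115:225],None,fx=7,fy=7,interpolation=cv2.INTER_CUBIC);cv2.imwrite('pics/c8.png',g)
g=grab('side');cv2.imwrite('pics/s7c.png',cv2.resize(g['color'][230:380,190:340],None,fx=5,fy=4,interpolation=cv2.INTER_CUBIC))
"
```

```text
t 12.45 pos [0.557  0.1664 0.1922] yaw 92.73 F [-0.73  1.52 -0.9 ] T [-0.027 -0.15  -0.043] gap 0.0601 j [ 0.1   0.1   1.75 -0.    1.29  0.05]
```

View pics/c8.png

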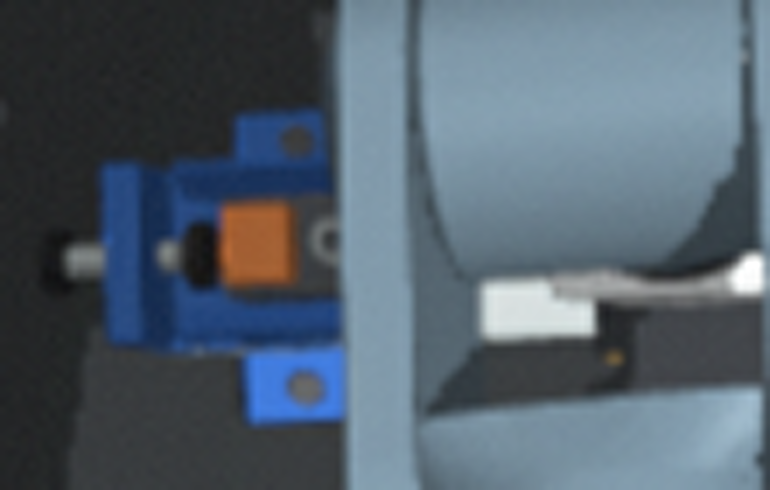

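View pics/s7c.png

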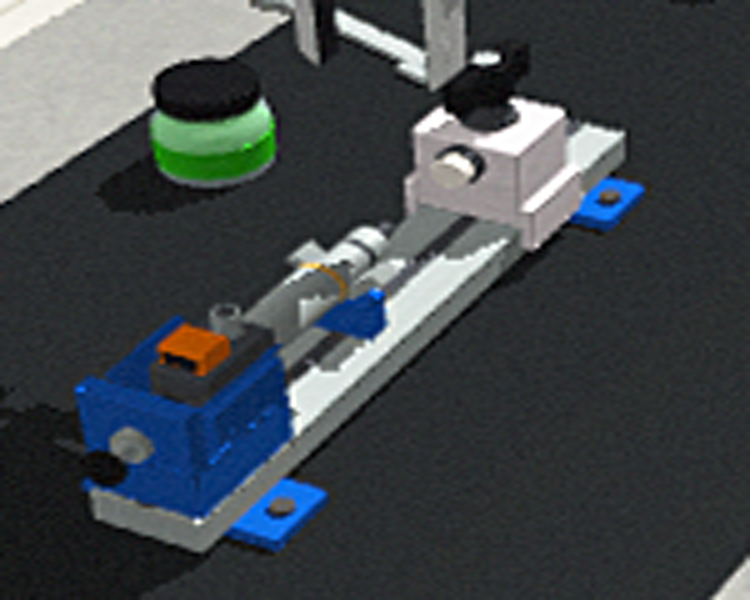

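```bash
python3 -c "
from h import *
f0=cv2.imread('pics/top0.png');f=grab('top')
g=cv2.resize(f0[205:245,245:295],None,fx=14,fy=14,interpolation=cv2.INTER_CUBIC);cv2.imwrite('pics/c9.png',g)
V=cv2.cvtColor(f0,cv2.COLOR_BGR2GRAY)
roi=(V<60);roi[:216]=0;roi[232:]=0;roi[:,:256]=0;roi[:,282:]=0
pts=np.argwhere(roi)[:,::-1];w=np.array([onz(f,u,v,.142)[:2] for u,v in pts])
r=cv2.minAreaRect((w*1000).astype(np.float32));print(r)
print(onz(f,267.8,223.3,.145),onz(f,267.8,223.3,.142))
"
```

```text
((556.5375366210938, 70.66234588623047), (22.712766647338867, 56.61346435546875), 0.13130050897598267)
[0.55789137 0.07208247 0.145     ] [0.55811915 0.07225452 0.142     ]
```

View pics/c9.png

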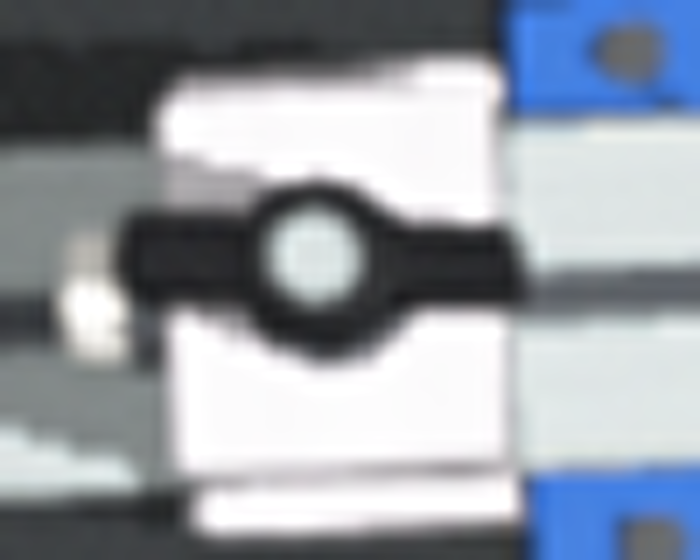

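```bash
python3 -c "
import cv2
f=cv2.imread('pics/side0.png');cv2.imwrite('pics/c10.png',cv2.resize(f[225:300,255:330],None,fx=8,fy=8,interpolation=cv2.INTER_CUBIC))"
```

```text
(no output)
```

View pics/c10.png

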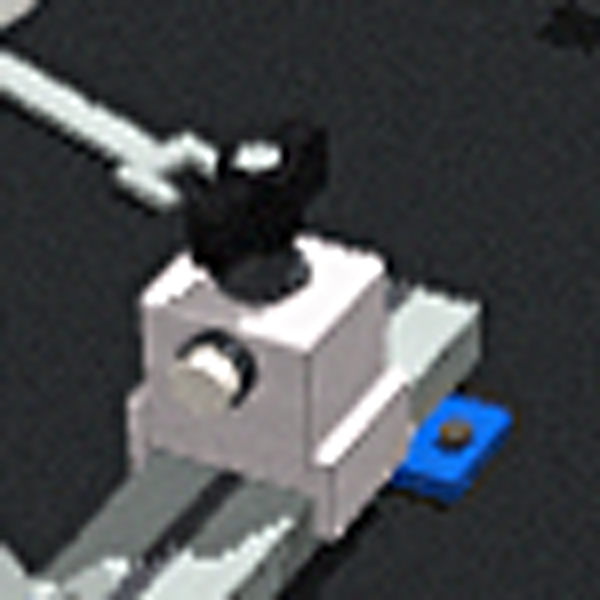

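```bash
python3 -c "
from h import *
go([.5600,.0725,.150],88.8)"
```

```text
pos [0.556  0.1709 0.191 ] slide [-9.85 -0.12  4.1 ] norm mm 106.7
rot [ 0.0006 -0.0005  0.0735]
```

The bar sits above a wider collar, so I'll keep the fingertips at z ≈ 0.119, just above it.

>>> play_rows(delta_rot=[[0, 0, 0.04], [0, 0, 0.073], [0, 0, 0.073], [0, 0, 0.073], [0, 0, 0.073]], slide=[[-3, 0, 0], [-7, 0, 0], [-9.8, -0.1, 1.5], [-9.8, -0.1, 3], [-9.8, -0.1, 3]], gripper=[5, 5, 5, 5, 5])

```text
time: 13.1
eef_pos: [0.5584, 0.074, 0.1578]
tcp_rot: [-0.002, 0.714, 0.7, -0.001]
contact_force: [-0.0, -0.3, -0.7]
finger_gap: 0.0503
```

```bash
python3 -c "
from h import *
go([.5600,.0725,.119],88.8)
g=grab('side');cv2.imwrite('pics/s8.png',cv2.resize(g['color'][190:310,230:350],None,fx=5,fy=5,interpolation=cv2.INTER_CUBIC))
f=grab('top');cv2.imwrite('pics/t8.png',cv2.resize(f['color'][185:265,225:325],None,fx=6,fy=6,interpolation=cv2.INTER_CUBIC))
status()"
```

```text
pos [0.5584 0.074  0.1578] slide [-0.15  0.19  3.88] norm mm 38.9
rot [-0.0052 -0.0009  0.0017]
t 13.2 pos [0.5598 0.0744 0.1601] yaw 88.97 F [ 1.14 -0.23  0.64] T [-0.097 -0.113 -0.012] gap 0.0503 j [-0.07  0.09  1.82  0.    1.23 -0.05]
```

View pics/s8.png

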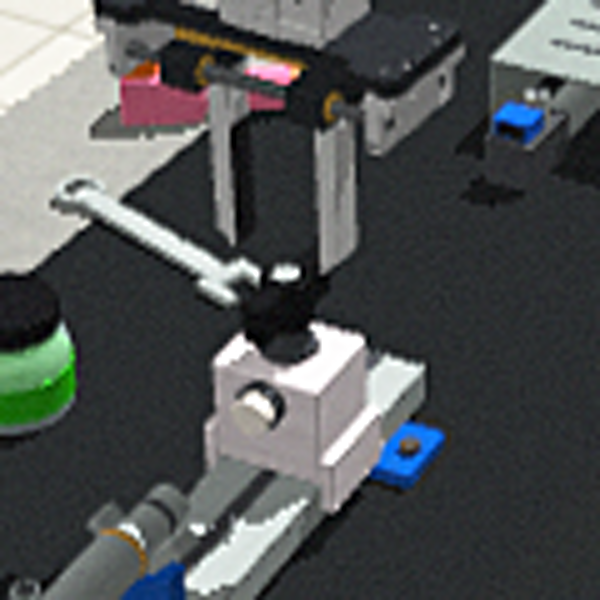

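View pics/t8.png

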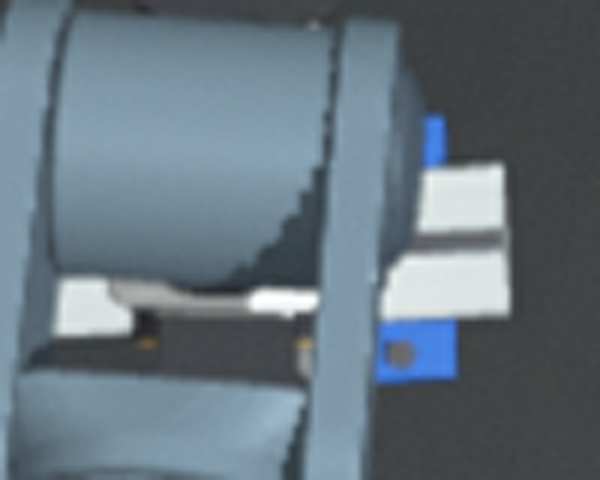

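>>> play_rows(delta_rot=[[0, 0, 0], [0, 0, 0], [0, 0, 0], [0, 0, 0]], slide=[[-0.1, 0.1, 1.5], [-0.1, 0.1, 3], [-0.1, 0.1, 4], [-0.1, 0.1, 4]], gripper=[5, 5, 5, 5])

```text
time: 13.6
eef_pos: [0.5594, 0.0721, 0.1179]
tcp_rot: [-0.002, 0.714, 0.7, -0.002]
contact_force: [-0.7, -0.2, -0.1]
finger_gap: 0.0501
```

>>> play_rows(delta_rot=[[0, 0, 0], [0, 0, 0], [0, 0, 0], [0, 0, 0], [0, 0, 0], [0, 0, 0]], slide=[[0, 0, 0], [0, 0, 0], [0, 0, 0], [0, 0, 0], [0, 0, 0], [0, 0, 0]], gripper=[3.5, 2.5, 1.6, 1.1, 1.1, 1.1])

```text
time: 14.2
eef_pos: [0.5598, 0.0717, 0.1209]
tcp_rot: [-0.001, 0.714, 0.7, -0.001]
contact_force: [-6.4, -0.5, 5.6]
finger_gap: 0.0147
```

```bash
python3 -c "
from h import *
status();f=grab('top');status()"
```

```text
t 14.2 pos [0.5598 0.0717 0.1209] yaw 88.85 F [-6.44 -0.52  5.63] T [-0.135  1.097 -0.067] gap 0.0147 j [-0.07  0.14  1.84 -0.    1.16 -0.05]
t 14.25 pos [0.5598 0.0717 0.1209] yaw 88.85 F [-6.96  0.04  4.91] T [-0.137  1.106 -0.083] gap 0.0154 j [-0.07  0.14  1.84 -0.    1.16 -0.05]
```

Gripped at 14.7 mm. I'll turn it counter-clockwise to free it.

>>> play_rows(delta_rot=[[0, 0, -0.1], [0, 0, -0.22], [0, 0, -0.35], [0, 0, -0.48], [0, 0, -0.61], [0, 0, -0.74], [0, 0, -0.87], [0, 0, -1.0]], slide=[[0, -0.05, 0], [0, -0.05, 0], [0, -0.05, 0], [0, -0.05, 0], [0, -0.05, 0], [0, -0.05, 0], [0, -0.05, 0], [0, -0.05, 0]], gripper=[1.1, 1.1, 1.1, 1.1, 1.1, 1.1, 1.1, 1.1])

```text
time: 15.05
eef_pos: [0.5623, 0.0728, 0.121]
tcp_rot: [0.002, 0.289, 0.957, 0.002]
contact_force: [5.9, 3.8, -3.8]
finger_gap: 0.0147
```

```bash
python3 -c "
from h import *
status()"
```

```text
t 15.05 pos [0.5623 0.0728 0.121 ] yaw 146.4 F [ 5.86  3.8  -3.81] T [ 0.596 -1.131 -0.199] gap 0.0147 j [-0.07  0.14  1.84  0.    1.15 -1.06]
```

>>> play_rows(delta_rot=[[0, 0, -0.13], [0, 0, -0.25], [0, 0, -0.35], [0, 0, -0.35]], slide=[[0, 0, 0], [0, 0, 0], [0, 0, 0], [0, 0, 0]], gripper=[1.1, 1.1, 1.1, 1.1])

```text
time: 15.45
eef_pos: [0.5627, 0.0723, 0.121]
tcp_rot: [0.003, 0.119, 0.993, 0.001]
contact_force: [7.0, 3.1, -5.8]
finger_gap: 0.015
```

```bash
python3 -c "
from h import *
status()
g=grab('side');cv2.imwrite('pics/s9.png',cv2.resize(g['color'][190:340,200:350],None,fx=4,fy=4,interpolation=cv2.INTER_CUBIC))
status()"
```

```text
t 15.45 pos [0.5627 0.0723 0.121 ] yaw 166.28 F [ 7.01  3.05 -5.81] T [ 0.439 -1.448  0.081] gap 0.015 j [-0.07  0.14  1.84  0.    1.15 -1.4 ]
t 15.5 pos [0.5627 0.0723 0.121 ] yaw 166.21 F [ 8.26  3.21 -5.27] T [ 0.404 -1.443  0.136] gap 0.0147 j [-0.07  0.14  1.84  0.    1.15 -1.4 ]
```

View pics/s9.png

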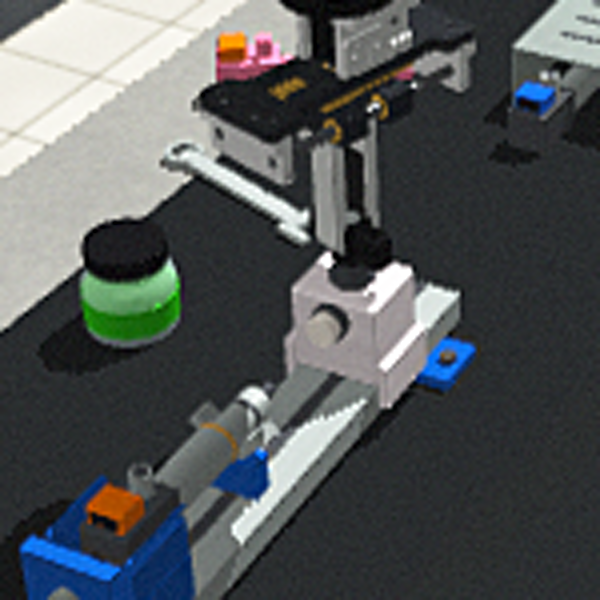

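The knob is free at φ ≈ 0.29 rad. I'll slide the tailstock along bench +y (tool x 0.29, y 0.957).

>>> play_rows(delta_rot=[[0, 0, 0], [0, 0, 0], [0, 0, 0], [0, 0, 0], [0, 0, 0], [0, 0, 0], [0, 0, 0], [0, 0, 0]], slide=[[0.145, 0.48, 0], [0.29, 0.96, 0], [0.52, 1.72, 0], [0.75, 2.49, 0], [0.99, 3.25, 0], [1.22, 4.02, 0], [1.36, 4.5, 0], [1.39, 4.59, 0]], gripper=[1.1, 1.1, 1.1, 1.1, 1.1, 1.1, 1.1, 1.1])

```text
time: 16.3
eef_pos: [0.5603, 0.1193, 0.121]
tcp_rot: [0.003, 0.12, 0.993, -0.0]
contact_force: [7.5, -1.4, -5.6]
finger_gap: 0.0147
```

```bash
cat >> h.py <<'E'
E_=np.array([-.0532,.9986]);N_=np.array([.9986,.0532]);C_=np.array([.5538,.187])
def by():
    o,Rm=st();d=o["eef_pos"][:2]-C_;F=o["contact_force"][:2];print("bench x,y mm",np.round([d@N_*1000,d@E_*1000],2),"F x,y",np.round([F@N_,F@E_],2))
E
python3 -c "
from h import *
status();by()
g=grab('side');cv2.imwrite('pics/s10.png',cv2.resize(g['color'][220:340,190:310],None,fx=5,fy=5,interpolation=cv2.INTER_CUBIC))
by()"
```

```text
t 16.3 pos [0.5603 0.1193 0.121 ] yaw 166.25 F [ 7.47 -1.37 -5.58] T [-0.47  -1.497  0.076] gap 0.0147 j [ 0.01  0.15  1.83 -0.    1.15 -1.32]
bench x,y mm [  2.92 -67.93] F x,y [ 7.39 -1.77]
bench x,y mm [  2.91 -67.9 ] F x,y [ 8.84 -0.82]
```

View pics/s10.png

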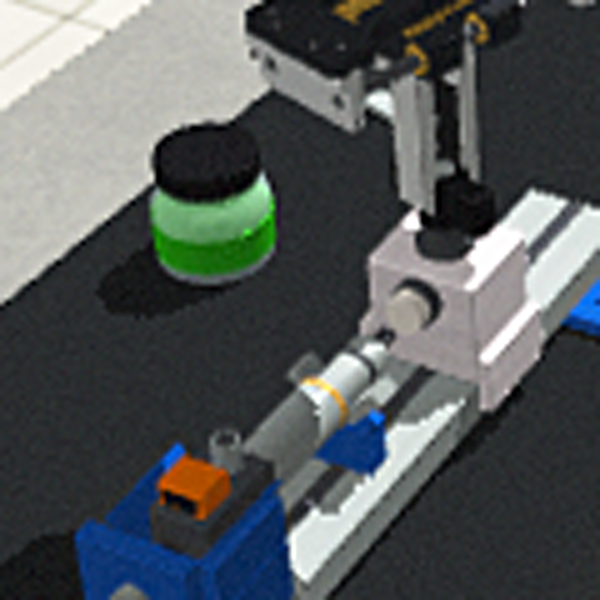

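>>> play_rows(delta_rot=[[0, 0, 0], [0, 0, 0], [0, 0, 0], [0, 0, 0], [0, 0, 0], [0, 0, 0]], slide=[[-0.04, 0.22, 0], [0.02, 0.41, 0], [0.08, 0.6, 0], [0.14, 0.8, 0], [0.17, 0.89, 0], [0.17, 0.89, 0]], gripper=[1.1, 1.1, 1.1, 1.1, 1.1, 1.1])

```text
time: 16.95
eef_pos: [0.5599, 0.1284, 0.121]
tcp_rot: [0.002, 0.12, 0.993, -0.0]
contact_force: [5.7, -1.3, -3.8]
finger_gap: 0.0148
```

```bash
python3 -c "
from h import *
status();by()"
```

```text
t 16.95 pos [0.5599 0.1284 0.121 ] yaw 166.21 F [ 5.68 -1.28 -3.79] T [-0.317 -1.115  0.144] gap 0.0148 j [ 0.03  0.16  1.82 -0.    1.16 -1.3 ]
bench x,y mm [  2.98 -58.84] F x,y [ 5.6  -1.58]
```

>>> play_rows(delta_rot=[[0, 0, 0], [0, 0, 0], [0, 0, 0], [0, 0, 0]], slide=[[0.029, 0.096, 0], [0.058, 0.19, 0], [0.087, 0.29, 0], [0.116, 0.38, 0]], gripper=[1.1, 1.1, 1.1, 1.1])

```text
time: 17.35
eef_pos: [0.5597, 0.1322, 0.121]
tcp_rot: [0.002, 0.12, 0.993, -0.0]
contact_force: [5.0, -3.0, -3.1]
finger_gap: 0.0149
```

```bash
python3 -c "
from h import *
status();by()"
```

```text
t 17.35 pos [0.5597 0.1322 0.121 ] yaw 166.21 F [ 5.02 -2.98 -3.11] T [-0.406 -1.151  0.073] gap 0.0149 j [ 0.04  0.16  1.82 -0.    1.16 -1.29]
bench x,y mm [  3.   -55.08] F x,y [ 4.86 -3.24]
```

>>> play_rows(delta_rot=[[0, 0, 0], [0, 0, 0], [0, 0, 0]], slide=[[0.029, 0.096, 0], [0.058, 0.19, 0], [0.058, 0.19, 0]], gripper=[1.1, 1.1, 1.1])

```text
time: 17.65
eef_pos: [0.5596, 0.1339, 0.121]
tcp_rot: [0.002, 0.12, 0.993, -0.001]
contact_force: [5.6, -3.1, -2.9]
finger_gap: 0.0147
```

```bash
python3 -c "
from h import *
status();by()
g=grab('side');cv2.imwrite('pics/s11.png',cv2.resize(g['color'][220:340,190:310],None,fx=5,fy=5,interpolation=cv2.INTER_CUBIC))
f=grab('top');cv2.imwrite('pics/t11.png',cv2.resize(f['color'][195:265,115:255],None,fx=5,fy=5,interpolation=cv2.INTER_CUBIC))"
```

```text
t 17.65 pos [0.5596 0.1339 0.121 ] yaw 166.22 F [ 5.56 -3.14 -2.88] T [-0.627 -1.1    0.161] gap 0.0147 j [ 0.04  0.16  1.82 -0.    1.16 -1.29]
bench x,y mm [  3.   -53.38] F x,y [ 5.38 -3.43]
```

View pics/s11.png

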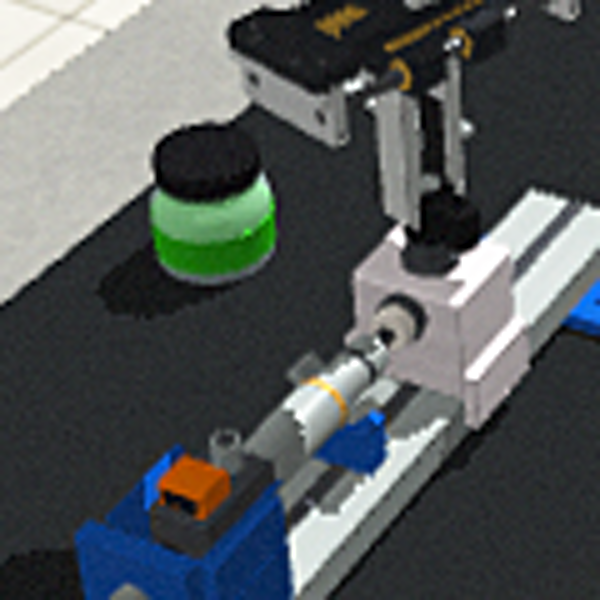

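View pics/t11.png

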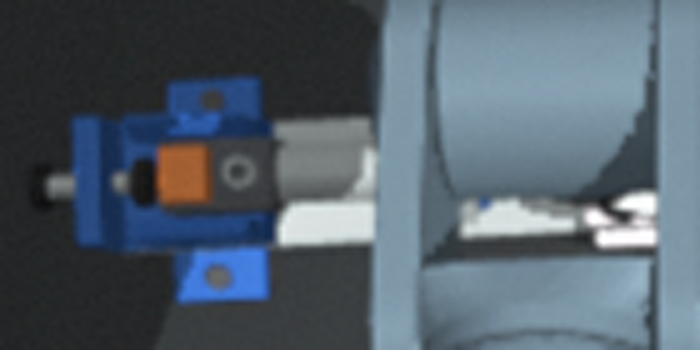

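>>> play_rows(delta_rot=[[0, 0, 0], [0, 0, 0], [0, 0, 0]], slide=[[0.029, 0.096, 0], [0.058, 0.19, 0], [0.058, 0.19, 0]], gripper=[1.1, 1.1, 1.1])

```text
time: 18.05
eef_pos: [0.5596, 0.1351, 0.121]
tcp_rot: [0.002, 0.12, 0.993, -0.001]
contact_force: [5.8, -5.8, -3.2]
finger_gap: 0.0152
```

```bash
python3 -c "
from h import *
by()"
```

```text
bench x,y mm [  3.01 -52.13] F x,y [ 5.53 -6.11]
```

>>> play_rows(delta_rot=[[0, 0, 0], [0, 0, 0]], slide=[[0.029, 0.096, 0], [0.029, 0.096, 0]], gripper=[1.1, 1.1])

```text
time: 18.25
eef_pos: [0.5595, 0.136, 0.121]
tcp_rot: [0.002, 0.12, 0.993, -0.001]
contact_force: [5.7, -6.7, -2.6]
finger_gap: 0.0146
```

```bash
python3 -c "
from h import *
by()"
```

```text
bench x,y mm [  3.01 -51.19] F x,y [ 5.3  -6.97]
```

>>> play_rows(delta_rot=[[0, 0, 0], [0, 0, 0]], slide=[[0.029, 0.096, 0], [0.029, 0.096, 0]], gripper=[1.1, 1.1])

```text
time: 18.45
eef_pos: [0.5595, 0.1371, 0.121]
tcp_rot: [0.002, 0.12, 0.993, -0.001]
contact_force: [5.5, -6.4, -3.1]
finger_gap: 0.015
```

```bash
python3 -c "
from h import *
by();status()"
```

```text
bench x,y mm [  3.   -50.18] F x,y [ 5.2  -6.64]
t 18.45 pos [0.5595 0.1371 0.121 ] yaw 166.22 F [ 5.55 -6.35 -3.07] T [-1.074 -1.073  0.123] gap 0.015 j [ 0.05  0.16  1.82 -0.    1.16 -1.28]
```

The injector is sliding now, at a plateau of about 6.8 N. I'll continue in 1 mm steps.

>>> play_rows(delta_rot=[[0, 0, 0], [0, 0, 0]], slide=[[0.029, 0.096, 0], [0.029, 0.096, 0]], gripper=[1.1, 1.1])

```text
time: 18.65
eef_pos: [0.5594, 0.138, 0.121]
tcp_rot: [0.002, 0.12, 0.993, -0.001]
contact_force: [5.6, -5.8, -3.2]
finger_gap: 0.0148
```

```bash
python3 -c "
from h import *
by()"
```

```text
bench x,y mm [  3.01 -49.21] F x,y [ 5.31 -6.1 ]
```

>>> play_rows(delta_rot=[[0, 0, 0], [0, 0, 0]], slide=[[0.029, 0.096, 0], [0.029, 0.096, 0]], gripper=[1.1, 1.1])

```text
time: 18.85
eef_pos: [0.5593, 0.139, 0.121]
tcp_rot: [0.002, 0.12, 0.993, -0.001]
contact_force: [5.2, -6.0, -2.9]
finger_gap: 0.0147
```

```bash
python3 -c "
from h import *
by()"
```

```text
bench x,y mm [  2.99 -48.2 ] F x,y [ 4.89 -6.23]
```

>>> play_rows(delta_rot=[[0, 0, 0], [0, 0, 0]], slide=[[0.029, 0.096, 0], [0.029, 0.096, 0]], gripper=[1.1, 1.1])

```text
time: 19.05
eef_pos: [0.5593, 0.14, 0.121]
tcp_rot: [0.002, 0.12, 0.993, -0.001]
contact_force: [5.0, -6.0, -2.5]
finger_gap: 0.0146
```

```bash
python3 -c "
from h import *
by();f=grab('top');cv2.imwrite('pics/t12.png',cv2.resize(f['color'][205:255,120:190],None,fx=10,fy=10,interpolation=cv2.INTER_CUBIC))"
```

```text
bench x,y mm [  3.02 -47.24] F x,y [ 4.72 -6.22]
```

View pics/t12.png

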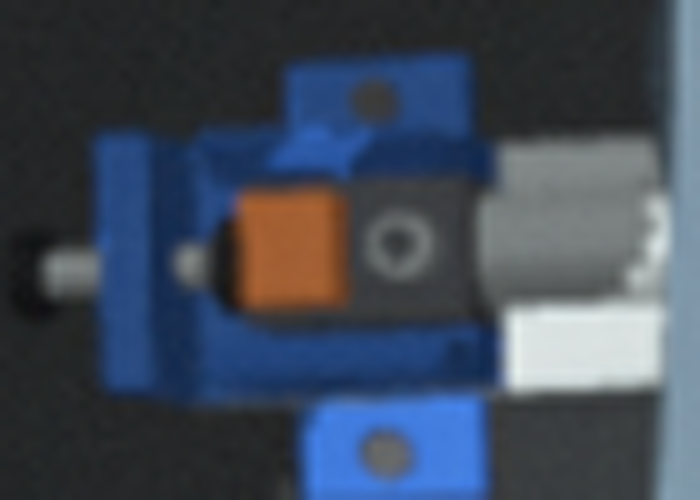

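>>> play_rows(delta_rot=[[0, 0, 0], [0, 0, 0]], slide=[[0.029, 0.096, 0], [0.029, 0.096, 0]], gripper=[1.1, 1.1])

```text
time: 19.3
eef_pos: [0.5592, 0.141, 0.121]
tcp_rot: [0.002, 0.12, 0.993, -0.001]
contact_force: [5.4, -5.5, -3.9]
finger_gap: 0.0142
```

```bash
python3 -c "
from h import *
by()"
```

```text
bench x,y mm [  3.   -46.21] F x,y [ 5.06 -5.78]
```

>>> play_rows(delta_rot=[[0, 0, 0], [0, 0, 0]], slide=[[0.029, 0.096, 0], [0.029, 0.096, 0]], gripper=[1.1, 1.1])

```text
time: 19.5
eef_pos: [0.5592, 0.1418, 0.121]
tcp_rot: [0.002, 0.12, 0.993, -0.002]
contact_force: [5.7, -7.3, -3.1]
finger_gap: 0.0148
```

```bash
python3 -c "
from h import *
by()"
```

```text
bench x,y mm [  3.03 -45.39] F x,y [ 5.25 -7.63]
```

>>> play_rows(delta_rot=[[0, 0, 0], [0, 0, 0]], slide=[[0.029, 0.096, 0], [0.029, 0.096, 0]], gripper=[1.1, 1.1])

```text
time: 19.7
eef_pos: [0.5592, 0.1423, 0.121]
tcp_rot: [0.002, 0.12, 0.993, -0.002]
contact_force: [5.7, -9.1, -2.3]
finger_gap: 0.0147
```

```bash
python3 -c "
from h import *
by()"
```

```text
bench x,y mm [  3.02 -44.89] F x,y [ 5.21 -9.34]
```

Buffer contact is at knob y ≈ −45.7, with the slope matching 4 N/mm. The target is about −42.7 and F ≈ 18 N.

>>> play_rows(delta_rot=[[0, 0, 0], [0, 0, 0], [0, 0, 0], [0, 0, 0]], slide=[[0.029, 0.096, 0], [0.045, 0.144, 0], [0.058, 0.19, 0], [0.058, 0.19, 0]], gripper=[1.1, 1.1, 1.1, 1.1])

```text
time: 20.1
eef_pos: [0.5592, 0.1432, 0.121]
tcp_rot: [0.002, 0.12, 0.993, -0.003]
contact_force: [4.6, -12.9, -2.5]
finger_gap: 0.015
```

```bash
python3 -c "
from h import *
by()"
```

```text
bench x,y mm [  3.02 -44.04] F x,y [  3.93 -13.12]
```

>>> play_rows(delta_rot=[[0, 0, 0], [0, 0, 0], [0, 0, 0]], slide=[[0.029, 0.096, 0], [0.029, 0.096, 0], [0.029, 0.096, 0]], gripper=[1.1, 1.1, 1.1])

```text
time: 20.4
eef_pos: [0.5592, 0.1437, 0.121]
tcp_rot: [0.002, 0.12, 0.993, -0.004]
contact_force: [5.1, -12.9, -3.0]
finger_gap: 0.0149
```

```bash
python3 -c "
from h import *
by();grab('top');by();grab('top');by();status()"
```

```text
bench x,y mm [  3.04 -43.48] F x,y [  4.43 -13.2 ]
bench x,y mm [  3.03 -43.44] F x,y [  4.65 -14.01]
bench x,y mm [  3.02 -43.46] F x,y [  4.72 -13.87]
t 20.5 pos [0.5591 0.1438 0.121 ] yaw 166.23 F [  5.45 -13.6   -2.58] T [-2.45  -1.017  0.138] gap 0.0144 j [ 0.06  0.17  1.81 -0.01  1.16 -1.27]
```

>>> play_rows(delta_rot=[[0, 0, 0], [0, 0, 0], [0, 0, 0]], slide=[[0.029, 0.096, 0], [0.044, 0.144, 0], [0.044, 0.144, 0]], gripper=[1.1, 1.1, 1.1])

```text
time: 20.8
eef_pos: [0.5591, 0.1444, 0.121]
tcp_rot: [0.002, 0.12, 0.993, -0.004]
contact_force: [5.2, -16.6, -2.4]
finger_gap: 0.0147
```

```bash
python3 -c "
from h import *
by();f=grab('top');by();cv2.imwrite('pics/t13.png',cv2.resize(f['color'][205:255,120:190],None,fx=10,fy=10,interpolation=cv2.INTER_CUBIC));status()"
```

```text
bench x,y mm [  3.04 -42.78] F x,y [  4.28 -16.88]
bench x,y mm [  3.03 -42.79] F x,y [  4.27 -16.68]
t 20.85 pos [0.5591 0.1444 0.121 ] yaw 166.23 F [  5.15 -16.43  -1.82] T [-2.979 -1.086  0.075] gap 0.0148 j [ 0.06  0.17  1.81 -0.01  1.16 -1.27]
```

View pics/t13.png

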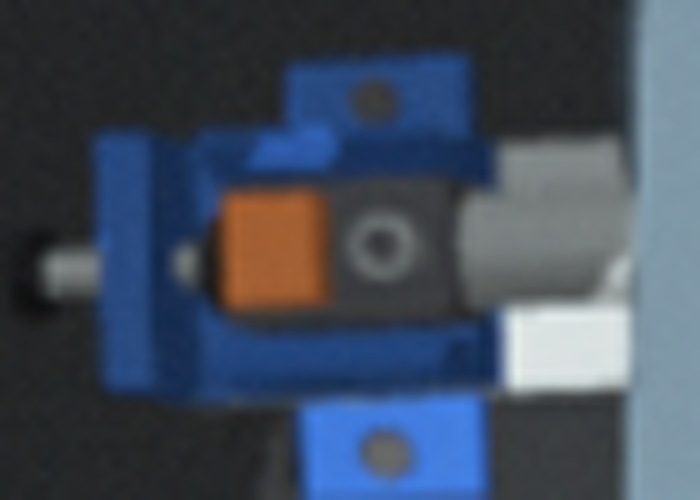

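The press is about 3 mm: knob at −42.8, F 16.7 N against 6.2 N sliding friction. The grip sits about 3 mm off the knob axis along the bar, so the turn has to follow an arc. I'll turn a little, then check.

>>> play_rows(delta_rot=[[0, 0, 0.12], [0, 0, 0.24], [0, 0, 0.24]], slide=[[0.002, -0.038, 0], [0.009, -0.077, 0], [0.009, -0.077, 0]], gripper=[1.1, 1.1, 1.1])

```text
time: 21.15
eef_pos: [0.5588, 0.1437, 0.121]
tcp_rot: [0.003, 0.239, 0.971, -0.004]
contact_force: [5.1, -16.0, -1.9]
finger_gap: 0.0146
```

```bash
python3 -c "
from h import *
by();f=grab('top');by();cv2.imwrite('pics/t14.png',cv2.resize(f['color'][205:255,120:190],None,fx=10,fy=10,interpolation=cv2.INTER_CUBIC));status()"
```

```text
bench x,y mm [  2.72 -43.5 ] F x,y [  4.21 -16.25]
bench x,y mm [  2.73 -43.5 ] F x,y [  3.8  -15.66]
t 21.2 pos [0.5588 0.1437 0.121 ] yaw 152.42 F [  4.63 -15.44  -2.32] T [-3.033 -1.    -0.137] gap 0.0145 j [ 0.06  0.17  1.81 -0.01  1.16 -1.03]
```

View pics/t14.png

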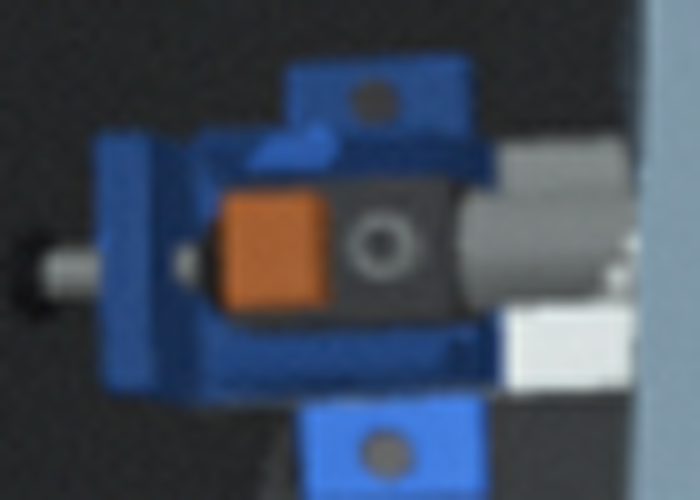

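The injector hasn't moved in the image and the TCP followed the arc as predicted. I'll continue the turn along the arc.

>>> play_rows(delta_rot=[[0, 0, 0.12], [0, 0, 0.24], [0, 0, 0.36], [0, 0, 0.48], [0, 0, 0.6], [0, 0, 0.72], [0, 0, 0.84], [0, 0, 0.96]], slide=[[0.002, -0.039, 0], [0.009, -0.077, 0], [0.021, -0.114, 0], [0.036, -0.15, 0], [0.056, -0.183, 0], [0.08, -0.214, 0], [0.108, -0.241, 0], [0.138, -0.266, 0]], gripper=[1.1, 1.1, 1.1, 1.1, 1.1, 1.1, 1.1, 1.1])

```text
time: 22.0
eef_pos: [0.5565, 0.1421, 0.121]
tcp_rot: [0.004, 0.661, 0.75, -0.002]
contact_force: [5.5, -16.2, -2.8]
finger_gap: 0.0147
```

```bash
python3 -c "
from h import *
by();f=grab('top');by();cv2.imwrite('pics/t15.png',cv2.resize(f['color'][205:255,120:190],None,fx=10,fy=10,interpolation=cv2.INTER_CUBIC));status()"
```

```text
bench x,y mm [  0.32 -44.97] F x,y [  4.64 -16.44]
bench x,y mm [  0.27 -44.95] F x,y [  5.2  -16.35]
t 22.05 pos [0.5565 0.1421 0.121 ] yaw 96.98 F [  6.06 -16.05  -2.46] T [-2.921 -1.038 -0.042] gap 0.0146 j [ 0.06  0.16  1.82 -0.01  1.16 -0.06]
```

View pics/t15.png

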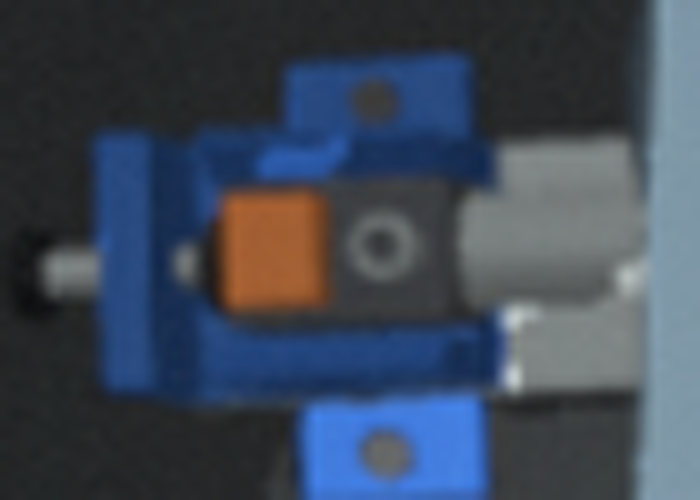

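>>> play_rows(delta_rot=[[0, 0, 0.1], [0, 0, 0.2], [0, 0, 0.27], [0, 0, 0.3], [0, 0, 0.3]], slide=[[0, -0.03, 0], [0, -0.06, 0], [0, -0.08, 0], [0, -0.09, 0], [0, -0.09, 0]], gripper=[1.1, 1.1, 1.1, 1.1, 1.1])

```text
time: 22.55
eef_pos: [0.5557, 0.1422, 0.121]
tcp_rot: [0.005, 0.764, 0.645, -0.001]
contact_force: [5.6, -16.0, -2.3]
finger_gap: 0.0149
```

```bash
python3 -c "
from h import *
by();status()"
```

```text
bench x,y mm [ -0.46 -44.83] F x,y [  4.78 -16.29]
t 22.55 pos [0.5557 0.1422 0.121 ] yaw 80.34 F [  5.64 -16.01  -2.33] T [-2.832 -1.145  0.532] gap 0.0149 j [ 0.06  0.16  1.82 -0.01  1.16  0.23]
```

The torque rose to 0.53 N m at the stop, so the knob is tight (≈1.75 rad). I'll ease off the arm's push, then open.

>>> play_rows(delta_rot=[[0, 0, 0], [0, 0, -0.01], [0, 0, -0.02], [0, 0, -0.02]], slide=[[-0.1, 0.05, 0], [-0.2, 0.11, 0], [-0.3, 0.17, 0], [-0.3, 0.17, 0]], gripper=[1.1, 1.1, 1.1, 1.1])

```text
time: 22.95
eef_pos: [0.5558, 0.142, 0.121]
tcp_rot: [0.002, 0.758, 0.652, -0.0]
contact_force: [3.2, -6.1, -0.4]
finger_gap: 0.0149
```

```bash
python3 -c "
from h import *
by();status()"
```

```text
bench x,y mm [ -0.45 -45.09] F x,y [ 2.91 -6.3 ]
t 22.95 pos [0.5558 0.142  0.121 ] yaw 81.46 F [ 3.24 -6.13 -0.42] T [-1.097 -0.566  0.322] gap 0.0149 j [ 0.05  0.16  1.82 -0.    1.16  0.2 ]
```

>>> play_rows(delta_rot=[[0, 0, 0], [0, 0, 0], [0, 0, 0], [0, 0, 0]], slide=[[0, 0, 0], [0, 0, 0], [0, 0, 0], [0, 0, 0]], gripper=[2.5, 4, 5, 5])

```text
time: 23.35
eef_pos: [0.5547, 0.1436, 0.1205]
tcp_rot: [-0.0, 0.758, 0.652, -0.0]
contact_force: [0.1, -0.2, 0.9]
finger_gap: 0.0432
```

>>> play_rows(delta_rot=[[0, 0, 0], [0, 0, 0], [0, 0, 0], [0, 0, 0], [0, 0, 0], [0, 0, 0], [0, 0, 0], [0, 0, 0]], slide=[[0, 0, -1], [0, 0, -4], [0, 0, -8], [-4, -1, -10], [-8, -4, -11], [-12, -7, -11], [-16, -10, -11], [-20, -13, -11]], gripper=[5, 5, 5, 5, 5, 5, 5, 5])

```text
time: 24.15
eef_pos: [0.3959, -0.0351, 0.2314]
tcp_rot: [0.001, 0.758, 0.653, 0.0]
contact_force: [0.2, -0.5, 1.4]
finger_gap: 0.0501
```

```bash
python3 -c "
from h import *
status();f=grab('top','t16');cv2.imwrite('pics/t16c.png',cv2.resize(f['color'][195:260,115:275],None,fx=5,fy=5,interpolation=cv2.INTER_CUBIC))
g=grab('side','s16')
for r in bot.pinpoint('top','nose_face')[:1]: print(r, onz(f,*r['at'][::-1],.08))
"
```

```text
t 24.15 pos [ 0.3959 -0.0351  0.2314] yaw 81.48 F [ 0.18 -0.47  1.37] T [-0.101 -0.07  -0.027] gap 0.0501 j [-0.38 -0.43  2.14 -0.    1.43 -0.23]
{'at': [224.4, 215.9], 'confidence': 0.78} [0.55994752 0.19858256 0.08      ]
```

View pics/t16c.png

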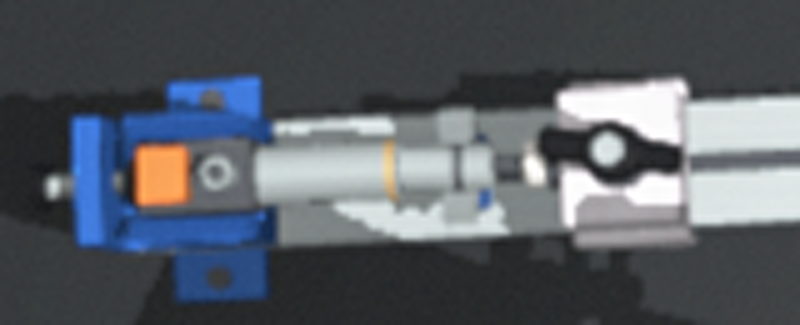

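View pics/s16.png

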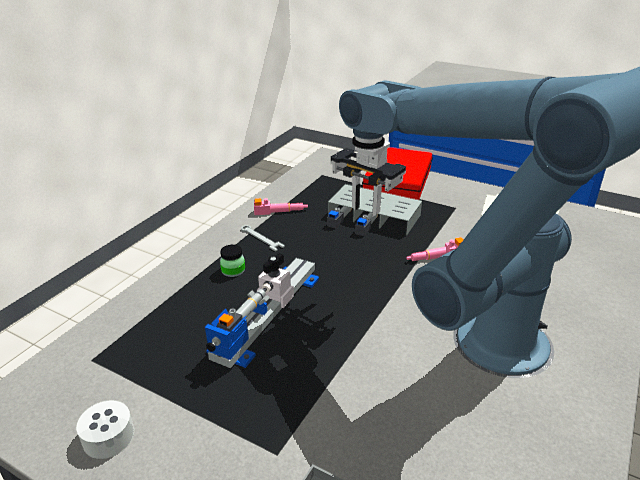

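The connector edges are still at columns 142–153, as before release, so the injector has kept its press. The nose touches the tip, the bar angle agrees with the 1.75 rad stop, and the blue injectors, spanner and jar are where they were. Handing in.

```bash
python3 -c "
from h import *
print(bot.hand_in())"
```

```text
the job is handed in; nothing more can be done
None
```

The orange-connector injector is mounted in the bench, pressed against the buffer, and the tailstock is clamped. I handed the job in at about 24 s of the 64 s allowed; no verdict is reported.

**What I did**
- **Injector:** I drew it out of the rack by its head, regripped it at the waist, and laid it upright in the fork and V-rest.
- **Tailstock:** I freed the knob to about 0.3 rad and slid the tailstock up in small steps. Buffer contact showed as the force climbing at about 4 N per mm.
- **Clamping:** I pressed on for about 3 mm more and turned the knob clockwise to its hard stop while holding that push. Then I eased off, opened the fingers and withdrew.

**What the last checks showed**
- **Press:** By position the buffer is pressed in about 2.9 mm. By force it is about 2.6 mm (16.7 N total against 6.2 N sliding friction). The buffer itself could not be read directly.
- **Hold after release:** The connector edges stayed in place in the top view to within about half a pixel (around 1 mm). The fingertips moved back 0.26 mm while I eased off, which I put down to the hand untilting.
- **Knob:** The bar angle in the picture is about 1.77 rad, which matches the 1.75 rad stop within error. Torque rose to 0.53 N m at the stop.
- **Other things:** The blue injectors, spanner and jar look unmoved in the last picture, and the gripper is touching nothing.

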